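# Build the sieve tower on the shaker and start it

### The arm

A 6-joint arm with a two-finger parallel gripper is mounted at the origin on the work surface. World frame = base frame: x ahead of the robot, y to its left, z up, the work surface at z = 0. Lengths are in mm, angles in rad, forces in N, time in s.
With the tool pointing down it reaches from about 350 to 875 mm from the base axis. Payload 4.2 kg.
Tool frame: the origin (TCP) lies at the very end of the fingers, on their centre line; the grasp point (between the pads) lies 19 mm behind it; z points along the fingers, y is the line along which they close (so a half turn about z gives the same grasp; the last joint's range is limited). The gripper opens to 85 mm and grips with 20 to 120 N. Pads are 22 mm wide; open, the fingers measure 114 mm over their backs; the gripper's body (76 mm by 85 mm) begins 54 mm behind the grasp point. The pads swing forward as they close: fully open they stand 13 mm farther back than shut.
Start: joints at [-0.996, 0.385, 0.008, 0, -1.194, -0.259], TCP at [194.126, -594.066, 231.312] pointing down, gripper open.
Joint ranges: [-3.14, 3.14], [-1.21, 2.06], [-1.07, 1.41], [-3.16, 2.05], [-2.99, -0.16], [-3.1, 3.1]. Speed limits (rad/s): [2.79, 2.79, 3.14, 3.14, 3.14, 3.14].

### API

Orientations are given as a unit quaternion [x, y, z, w].
In Python, from bench import arm, optics gives the robot as it stands. The module is installed in compiled form; this text tells all that it offers.
- The arm moves only by the tool step_arm, never from a script. Its argument "motion" is a list of rows, each an object with "dr": the turn, a rotation vector about the tool's x, y, z in units of 8 degrees (1.0 is 8 degrees), a list of three; "slide": the shift along the tool's x, y, z in mm, a list of three; "jaw": the finger opening in mm, from 0 to 85.4. A call has exactly 8 rows; each row is the pose to reach, as a shift and turn from the pose commanded when the call began, along the tool's axes at that moment; what a row does not reach only later rows make up. A row lasts 1/8 s, in which the tool goes at most 62.5 mm and 10.7 degrees, less where a joint would pass 70% of its speed; a pose out of reach is approached as far as the arm can. A call with a gripper value outside its range is refused whole. The fingers move at their own pace and stop on an object; the grip force is fixed at half the most. Time passes only in rows, so rows that repeat a pose let the fingers close, or fill a call up. It gives the time, the measured TCP pose, the force, the opening and the grip force at its end, in the units of the state.
- arm.read_state(): the state, without advancing time (a new reading comes with each control period).
- optics.get_image(name): name is "scene" or "side" or "wrist"; returns the picture (384x512x3 uint8, blue, green, red); there is no depth.
- optics.camera_info(name): a dict with "camera_matrix" (3x3 intrinsics, pixels), "view" (4x4, takes a point from world to camera coordinates); the wrist camera has in their place "T_tool_cam" (4x4, takes a point from camera to tool coordinates, whose origin is the TCP and whose axes are the flange's). Camera axes: x right, y up, looking along -z (the intrinsics and any distortion apply to the point x, -y, -z); pixel columns grow to the right and rows downward; lengths in mm; the calibration is good to about 2 mm. A picture is of the moment at which its call begins: read the wrist's pose just before it. camera_info takes no time and is no camera call.
- arm.job_done(): hands the job in; it is judged then, once.
The state is a dict: "clock": time; "joints": joint angles; "joint_vel": joint speeds; "joint_efforts": joint torques, N m; "position": TCP position; "ee_rot": TCP orientation; "contact_force": force on the tool from outside, world axes, zero at the start; "wrist_torque": the same for the moment, N m; "gripper_width": finger opening in mm; "grasp_force": force on a finger pad.
Only numpy, scipy, OpenCV 4.12 (cv2) and the standard library are available. Lean on these libraries where they do the work, as an engineer would, in place of code of your own. Each camera call takes 0.05 s, during which the arm holds its last target. There are 200 camera calls.

### The job

Get the lab shaker ready to run: turn the keyed orange pan so that it drops flat, fully home, into the shaker's one-way pocket, then stack on it every sieve that is out on the bench, finest lowest (blue, then green, yellow, red, skipping those that are not there), locking each one with a clockwise quarter turn until its stripes line up with the pan's. Lock the black cap on top in the same way, and only then throw the start lever all the way over; leave the tower standing and the other things on the bench where they are.

Things in the scene. Friction and masses are not known exactly. Their poses are not given: they have to be found in the camera images.
- pan: orange keyed pan, 0.6 kg: plate 84 x 84 x 12 mm (lowest 4 mm stepped in 2 mm) with one tab (18 mm long, 26 mm wide) on its +x side, from y = 8 to y = 34 mm; on its centre an aluminium boss 60 mm in diameter, its shoulder 40 mm above the underside (hold it by this, at any angle), topped by the bayonet nose. Black stripes on the boss at +x and -x. Origin: centre of the square's underside, z up.
- pan_nose (a point): centre of the pan's shoulder, where its bayonet nose starts; axes as the pan's. Pan and sieves have the same nose: 36 mm wide, 9 mm high, bevelled, with two lugs reaching 24.5 mm from the axis along +x and -x. Sieves and cap have the mating socket in their underside (10.5 mm deep, 1.8 mm play all round).
- sieve_blue: sieve with a blue band, finest mesh, 0.18 kg, its weight low in the bottom ring: upright cylinder 60 mm in diameter, 46 mm high to its shoulder, nose 9 mm above that, socket below. Origin: centre of the underside, z up. Black stripes at +x and -x. A half turn makes no difference. May be absent.
- sieve_green: as the blue sieve, with a green band, second finest mesh. LOCKING any sieve or the cap: hold it coaxial above the nose, turned 85 degrees counter-clockwise (from above) of where its stripes line up with those below (15 degrees either way will do); lower until its underside meets the shoulder; turn 85 degrees clockwise to the stop, stripes in line. It turns freely, no pressing. May be absent.
- sieve_yellow: sieve with a yellow band, third finest mesh; in all else the same as the blue sieve: same size, nose, socket, stripes, origin and locking. May be absent.
- sieve_red: sieve with a red band, coarsest mesh; in all else the same as the blue sieve: same size, nose, socket, stripes, origin and locking. May be absent.
- cap: black cap, 0.14 kg: disc 60 mm in diameter, 22 mm high, socket in its underside, white grip bar on top 50 mm along the cap's x, 18 mm along y, up to 52 mm above the underside. White stripes on the rim at +x and -x. Origin: centre of the underside. Locks on the top sieve as a sieve does.
- shaker: the shaker, fixed to the bench: a white and purple block 160 mm (its x) by 300 mm (its y), 40 mm high, with a steel frame 10 mm high around the pocket at its +y end and a lever at its -y end. Origin: centre of its underside.
- pocket (a point): centre of the square part of the pocket's floor, 40 mm above the bench; axes as the shaker's. The pocket is 10 mm deep and has the pan's outline with 2 mm to spare all round, its notch for the tab on the +x side from y = 6 to y = 36 mm: the pan goes in only with its axes parallel to these.
- start_lever (a joint): angle of the shaker's start lever (rad): 0 off, leaning towards the shaker's -x by 0.5 rad; 1.0 is on, leaning as far towards +x. It swings about an axis along the shaker's y and stays where it is left (0.06 N m of friction).
- start_lever_tip (a point): centre of the red ball (26 mm across) at the end of the lever, 80 mm from the lever's axis, which lies 62 mm above the bench and 90 mm to the -y side of the shaker's centre. The 10 mm rod of the lever stands on a grey block, 70 mm along x, 50 mm along y, up to 65 mm above the bench.
- pot_a: bystander: small clear specimen pot with white lid, 44 mm across, 45 mm high; origin centre of underside
- amber_bottle: bystander: amber bottle, 56 mm across, 120 mm high; origin centre of underside
- jar_red: bystander: jar with red lid, 80 mm across, 100 mm high; origin centre of underside
- cup: bystander: clear cup, 66 mm across, 60 mm high; origin centre of underside
- spoon: bystander: steel spoon, 190 mm long, lying on the bench

How it is judged (in metres and radians):
On the way, in this order (a step that is already met when the one before it is completed fails the run):
1. the pan lies flat and fully home in the shaker's pocket (z of pan in the frame of pocket between -0.004 and 0.004 m and horizontal distance between pan and pocket below 0.006 m and angle between pan's own z axis and vertical below 0.06 rad), for 0.2 s.
2. every sieve present is seated on the tower and turned home, finer below coarser (all of step 1 and horizontal distance between each of sieve_blue, sieve_green, sieve_yellow, sieve_red and pan below 0.012 m and angle between the x axis of each of sieve_blue, sieve_green, sieve_yellow, sieve_red and the x axis of pan, either way round below 0.4 rad and angle between each of sieve_blue, sieve_green, sieve_yellow, sieve_red's own z axis and vertical below 0.12 rad and (z of sieve_blue in the frame of pan between 0.036 and 0.044 m or z of sieve_blue in the frame of pan between 0.082 and 0.09 m or z of sieve_blue in the frame of pan between 0.128 and 0.136 m or z of sieve_blue in the frame of pan between 0.174 and 0.182 m) and (z of sieve_green in the frame of pan between 0.036 and 0.044 m or z of sieve_green in the frame of pan between 0.082 and 0.09 m or z of sieve_green in the frame of pan between 0.128 and 0.136 m or z of sieve_green in the frame of pan between 0.174 and 0.182 m) and (z of sieve_yellow in the frame of pan between 0.036 and 0.044 m or z of sieve_yellow in the frame of pan between 0.082 and 0.09 m or z of sieve_yellow in the frame of pan between 0.128 and 0.136 m or z of sieve_yellow in the frame of pan between 0.174 and 0.182 m) and (z of sieve_red in the frame of pan between 0.036 and 0.044 m or z of sieve_red in the frame of pan between 0.082 and 0.09 m or z of sieve_red in the frame of pan between 0.128 and 0.136 m or z of sieve_red in the frame of pan between 0.174 and 0.182 m) and z of each of sieve_green, sieve_yellow, sieve_red in the frame of sieve_blue above 0.03 m and z of each of sieve_yellow, sieve_red in the frame of sieve_green above 0.03 m and z of sieve_red in the frame of sieve_yellow above 0.03 m), for 0.2 s.
3. the cap is seated on the top sieve and turned home (all of step 2 and horizontal distance between cap and pan below 0.012 m and angle between the x axis of cap and the x axis of pan, either way round below 0.4 rad and angle between cap's own z axis and vertical below 0.12 rad and (z of cap in the frame of pan between 0.128 and 0.136 m or z of cap in the frame of pan between 0.174 and 0.182 m or z of cap in the frame of pan between 0.22 and 0.228 m) and z of cap in the frame of sieve_blue above 0.03 m and z of cap in the frame of sieve_green above 0.03 m and z of cap in the frame of sieve_yellow above 0.03 m and z of cap in the frame of sieve_red above 0.03 m), for 0.2 s.
4. the start lever is thrown over (value of joint start_lever above 0.8 rad), for 0.2 s.
At the end, for the whole second after the job is handed in: Pan home in the pocket (4 mm in height, 6 mm sideways); on it every sieve present, blue, green, yellow, red upwards, then the cap, each upright, seated (4 mm), within 12 mm of the pan's axis, stripes within 0.4 rad of the pan's; lever above 0.8 rad; all released and at rest (all of step 3 and value of joint start_lever above 0.8 rad and linear speed of each of cap, pan below 0.02 m/s); the robot touches nothing.
It fails at once if a bystander (pot, bottle, jar, cup or spoon) is pushed more than 4 cm from its place (distance of any of pot_a, amber_bottle, jar_red, cup, spoon from where it was at the start of the episode above 0.04 m).
Of sieve_blue, sieve_green, sieve_yellow, sieve_red only 2 to 4 are there at a start; the rules pass over those that are not, and their reading is None.
At some moment in a run one of sieve_blue, sieve_green, sieve_yellow, sieve_red, cap may be knocked a few centimetres aside while the robot is not near it.
It also fails if it takes over 210 s, if anything falls off the work surface, if the arm or the gripper's body presses on something with over 40 N, if the wrist force passes 120 N, or if a joint passes its speed limit or range.

## Working session

There is one attempt and no reset: what is moved stays moved. The work goes in short steps, Python scripts to look and compute and a tool call to move; the robot and the scene stay as the last step left them, time stands still between calls to the robot, and variables do not carry over. Pictures are saved under pics/ and viewed, at most 14 in all, crops included, and the job is handed in when it is done.

Besides the shell and the picture viewer there is one more tool, called as name(argument=value, ...), one argument or row to a line, values as JSON. step_arm: Moves the arm, as the interface text tells. Its arguments: {"type":"object","properties":{"motion":{"type":"array","items":{"type":"object","properties":{"dr":{"type":"array","items":{"type":"number"}},"slide":{"type":"array","items":{"type":"number"}},"jaw":{"type":"number"}}}}},"required":["motion"]}

```bash
mkdir -p pics
cat > h.py <<'E'
import numpy as np, cv2
from scipy.spatial.transform import Rotation as R
from bench import arm, optics
def T():
    s=arm.read_state(); M=np.eye(4); M[:3,:3]=R.from_quat(s['ee_rot']).as_matrix(); M[:3,3]=s['position']; return M
def grab(n):
    M=T(); im=np.array(optics.get_image(n)); c=optics.camera_info(n)
    C=M@np.array(c['T_tool_cam']) if n=='wrist' else np.linalg.inv(np.array(c['view']))
    return im,np.array(c['camera_matrix']),C,c
def ray(K,C,px,z):
    px=np.atleast_2d(np.array(px,float)); p=np.c_[px,np.ones(len(px))]@np.linalg.inv(K).T
    d=(p*[1,-1,-1])@C[:3,:3].T; o=C[:3,3]
    return o+d*((z-o[2])/d[:,2])[:,None]
def proj(K,C,P):
    P=np.atleast_2d(P); q=(np.c_[P,np.ones(len(P))]@np.linalg.inv(C).T)[:,:3]*[1,-1,-1]; u=q@K.T
    return u[:,:2]/u[:,2:]
E
python3 - <<'E'
from h import *
for n in ['scene','side','wrist']:
    im,K,C,c=grab(n); cv2.imwrite(f'pics/{n}0.png',im); print(n,K.tolist(),C.round(3).tolist(),[k for k in c]); 
    print({k:v for k,v in c.items() if k not in('camera_matrix','view')})
print(arm.read_state())
E
```

```text
scene [[375.77279825297745, 0.0, 252.5357681402489], [0.0, 375.77279825297745, 187.20715215631657], [0.0, 0.0, 1.0]] [[0.388, -0.661, 0.642, 1403.929], [0.922, 0.275, -0.273, -356.858], [0.004, 0.698, 0.716, 1082.586], [0.0, 0.0, 0.0, 1.0]] ['camera_matrix', 'view']
{}
side [[479.9176390273484, 0.0, 254.4026522023522], [0.0, 479.9176390273484, 194.77733868199155], [0.0, 0.0, 1.0]] [[-0.774, 0.418, -0.477, -140.095], [-0.634, -0.513, 0.579, 890.024], [-0.003, 0.75, 0.662, 1101.475], [0.0, 0.0, 0.0, 1.0]] ['camera_matrix', 'view']
{}
wrist [[273.6825441785134, 0.0, 254.51824221875293], [0.0, 273.6825441785134, 190.92229496287007], [0.0, 0.0, 1.0]] [[-0.31, -0.905, -0.292, 119.058], [0.951, -0.294, -0.097, -617.807], [0.002, -0.307, 0.952, 371.948], [0.0, 0.0, 0.0, 1.0]] ['camera_matrix', 'T_tool_cam']
{'T_tool_cam': array([[-6.57105333e-04,  9.51547116e-01,  3.07502284e-01,
         7.87423926e+01],
       [ 9.99999782e-01,  6.46046956e-04,  1.37758561e-04,
         5.16624398e-01],
       [-6.75771525e-05,  3.07502307e-01, -9.51547333e-01,
        -1.41589750e+02],
       [ 0.00000000e+00,  0.00000000e+00,  0.00000000e+00,
         1.00000000e+00]])}
{'clock': 0.15, 'joints': array([-9.96404515e-01,  3.85411343e-01,  6.94321397e-03, -2.97836434e-04,
       -1.19399969e+00, -2.58613612e-01]), 'joint_vel': array([-0.00077887, -0.00288199,  0.00291699,  0.00182635,  0.00015851,
        0.00042192]), 'joint_efforts': array([-3.59072792e-04, -3.92677796e+01,  1.88581538e+01,  4.18859750e+00,
       -3.40445273e-03, -1.01946517e-05]), 'position': array([ 193.97455764, -593.68526048,  230.46330357]), 'ee_rot': array([-1.57179632e-01,  9.87569666e-01,  8.20298921e-04, -2.11521560e-04]), 'contact_force': array([0.48123183, 0.18355071, 0.43424135]), 'wrist_torque': array([-0.01075815,  0.02524344,  0.00017953]), 'grasp_force': 0.0, 'gripper_width': 85.49982974279374}
```

View pics/scene0.png

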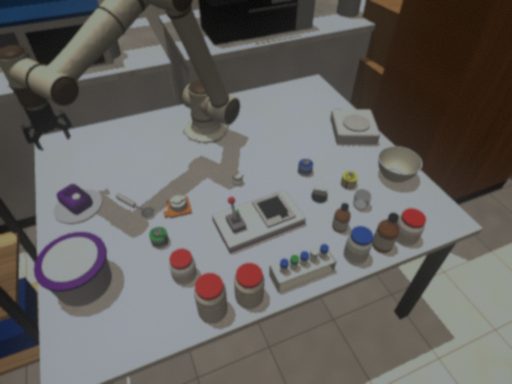

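View pics/side0.png

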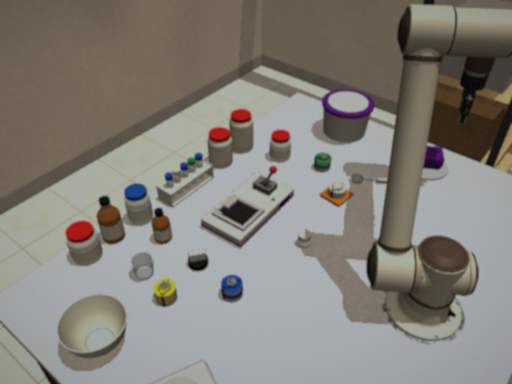

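The scene view shows pan (177,205), green sieve (159,236), blue (305,166), yellow (350,179), cap (319,195), pocket (272,208) and lever ball (232,200). There is no red sieve. The small pot is at (238,178), the jar at (181,265), the bottle at (342,217) and the cup at (362,199). The side view agrees.

Run:
```python
from h import *
pts={'scene':dict(pan=(177,203,40),green=(159,236,25),blue=(305,166,25),yellow=(350,179,25),cap=(319,195,15),pocket=(272,208,40),ball=(232,200,132),pot=(238,178,25),bottle=(342,217,60),cup=(362,199,30),jar=(181,265,50),spoonL=(105,191,5),spoonR=(150,213,5)),
'side':dict(pan=(337,190,40),green=(322,161,25),blue=(232,287,25),yellow=(165,291,25),cap=(198,260,15),pocket=(239,212,40),ball=(273,170,132),pot=(304,239,25),bottle=(162,227,60),cup=(142,266,30),jar=(281,146,50))}
for n in pts:
    im,K,C,c=grab(n)
    for k,(u,v,z) in pts[n].items(): print(n,k,ray(K,C,(u,v),z)[0].round())
    # shaker corners (bench-top top face) dump a zoom
    z=im[160:260,200:320] if n=='scene' else im[160:250,190:310]
    cv2.imwrite(f'pics/z_{n}.png',cv2.resize(z,None,fx=5,fy=5,interpolation=cv2.INTER_CUBIC))
```

```text
scene pan [ 437. -250.   40.]
scene green [ 550. -346.   25.]
scene blue [426. 296.  25.]
scene yellow [564. 427.  25.]
scene cap [585. 273.  15.]
scene pocket [595.  66.  40.]
scene ball [581. -82. 132.]
scene pot [386.  13.  25.]
scene bottle [744. 268.  60.]
scene cup [678. 405.  30.]
scene jar [ 710. -308.   50.]
scene spoonL [ 233. -492.    5.]
scene spoonR [ 415. -352.    5.]
side pan [ 423. -233.   40.]
side green [ 561. -354.   25.]
side blue [438. 288.  25.]
side yellow [572. 415.  25.]
side cap [587. 271.  15.]
side pocket [610.  57.  40.]
side ball [588. -90. 132.]
side pot [387.  11.  25.]
side bottle [735. 272.  60.]
side cup [687. 398.  30.]
side jar [ 715. -306.   50.]
```

View pics/z_scene.png

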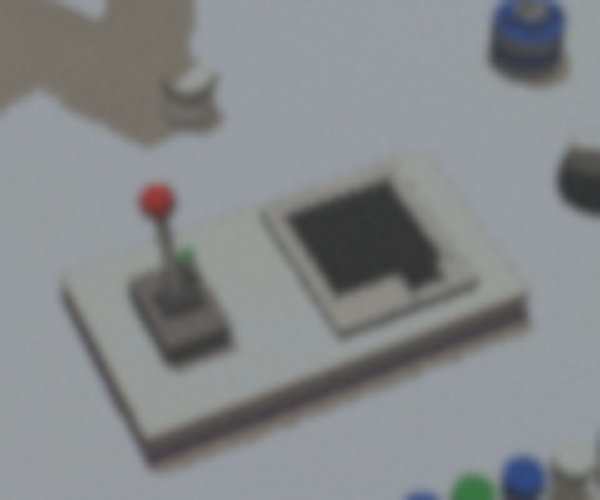

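The zoom shows the pocket at about (272,206) with its notch at lower right (the shaker's +x side, +y end), and the lever ball at (231,200). Next I'll fly over the pan.

step_arm(
  motion=[
    {"slide": [-334,261,30],"dr": [0,0,0],"jaw": 85},
    {"slide": [-334,261,30],"dr": [0,0,0],"jaw": 85},
    {"slide": [-334,261,30],"dr": [0,0,0],"jaw": 85},
    {"slide": [-334,261,30],"dr": [0,0,0],"jaw": 85},
    {"slide": [-334,261,30],"dr": [0,0,0],"jaw": 85},
    {"slide": [-334,261,30],"dr": [0,0,0],"jaw": 85},
    {"slide": [-334,261,30],"dr": [0,0,0],"jaw": 85},
    {"slide": [-334,261,30],"dr": [0,0,0],"jaw": 85},
  ],
)

```text
clock: 1.25
position: [432.0, -239.8, 201.1]
ee_rot: [-0.16, 0.987, 0.0, -0.0]
contact_force: [0.4, 1.0, 0.6]
gripper_width: 84.6
grasp_force: 0.0
```

Run:
```python
from h import *
im,K,C,c=grab('wrist'); cv2.imwrite('pics/w1.png',im); np.savez('w1',im=im,K=K,C=C)
s=arm.read_state(); print(s['clock'],s['position'],s['joints'])
```

```text
1.3 [ 431.14663359 -240.99980439  201.21770465] [-1.80274119e-01  1.87978523e-01 -3.51366871e-01 -3.90188988e-05
 -1.03183449e+00 -1.07153217e+00]
```

View pics/w1.png

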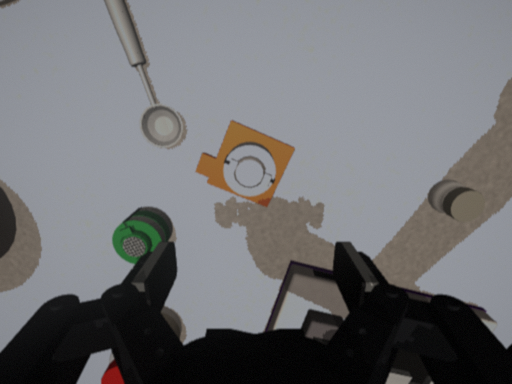

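Wrist view: pan boss centre at (249,172), its tab to the left at (208,168), green sieve at (140,238), pot at (455,200). Measuring these.

Run:
```python
from h import *
d=np.load('w1.npz'); im,K,C=d['im'],d['K'],d['C']
hsv=cv2.cvtColor(im,cv2.COLOR_BGR2HSV)
m=cv2.inRange(hsv,(8,120,80),(25,255,255)); m=cv2.morphologyEx(m,cv2.MORPH_CLOSE,np.ones((3,3)))
cs,_=cv2.findContours(m,cv2.RETR_EXTERNAL,cv2.CHAIN_APPROX_NONE); c=max(cs,key=cv2.contourArea)
W=ray(K,C,c[:,0],12)[:,:2]
ap=cv2.approxPolyDP(W.astype(np.float32).reshape(-1,1,2),5,True)[:,0]; print('pan corners',ap.round(1).tolist())
# boss ring: bright low-sat inside
x,y,w,h=cv2.boundingRect(c); print(x,y,w,h)
g=cv2.cvtColor(im,cv2.COLOR_BGR2GRAY)
roi=np.zeros_like(m); cv2.drawContours(roi,[cv2.convexHull(c)],-1,255,-1)
b=cv2.bitwise_and(roi,cv2.bitwise_not(m)); b=cv2.morphologyEx(b,cv2.MORPH_OPEN,np.ones((5,5)))
cs,_=cv2.findContours(b,cv2.RETR_EXTERNAL,cv2.CHAIN_APPROX_NONE); bc=max(cs,key=cv2.contourArea)
Wb=ray(K,C,bc[:,0],40)[:,:2]; print('boss@40',cv2.minEnclosingCircle(Wb.astype(np.float32)),Wb.min(0),Wb.max(0))
gm=cv2.inRange(hsv,(45,100,40),(85,255,255)); cs,_=cv2.findContours(gm,cv2.RETR_EXTERNAL,cv2.CHAIN_APPROX_NONE); gc=max(cs,key=cv2.contourArea)
print('green@46',cv2.minEnclosingCircle(ray(K,C,gc[:,0],46)[:,:2].astype(np.float32)))
z=np.hstack([cv2.resize(im[110:220,185:305],(600,550),interpolation=2)]); cv2.imwrite('pics/z1.png',z)
```

```text
pan corners [[385.3999938964844, -283.79998779296875], [430.1000061035156, -286.79998779296875], [432.29998779296875, -305.20001220703125], [455.5, -307.8999938964844], [459.1000061035156, -290.20001220703125], [465.79998779296875, -289.70001220703125], [469.5, -250.39999389648438], [456.1000061035156, -272.8999938964844], [434.1000061035156, -279.29998779296875], [405.1000061035156, -265.29998779296875], [399.3999938964844, -240.60000610351562], [414.0, -218.8000030517578], [436.79998779296875, -210.60000610351562], [461.5, -222.10000610351562], [470.1000061035156, -243.5], [473.29998779296875, -209.89999389648438], [392.20001220703125, -203.5]]
196 121 98 86
boss@40 ((428.57659912109375, -248.08261108398438), 32.26679229736328) [ 396.50573668 -276.96389378] [ 460.78237362 -216.24989054]
green@46 ((555.1630249023438, -348.4414367675781), 29.767337799072266)
```

View pics/z1.png

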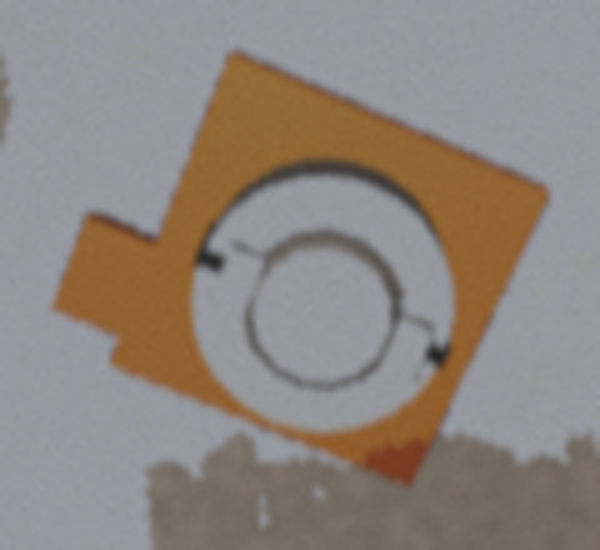

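step_arm(
  motion=[
    {"slide": [4,-5,60],"dr": [0,0,0],"jaw": 85},
    {"slide": [4,-5,120],"dr": [0,0,0],"jaw": 85},
    {"slide": [4,-5,160],"dr": [0,0,0],"jaw": 85},
    {"slide": [4,-5,184],"dr": [0,0,0],"jaw": 85},
    {"slide": [4,-5,184],"dr": [0,0,0],"jaw": 45},
    {"slide": [4,-5,184],"dr": [0,0,0],"jaw": 45},
    {"slide": [4,-5,184],"dr": [0,0,0],"jaw": 45},
    {"slide": [4,-5,184],"dr": [0,0,0],"jaw": 45},
  ],
)

```text
clock: 2.3
position: [428.4, -248.6, 18.1]
ee_rot: [-0.157, 0.988, -0.0, 0.0]
contact_force: [-0.2, -1.6, -2.0]
gripper_width: 58.0
grasp_force: 65.6
```

step_arm(
  motion=[
    {"slide": [0,0,-60],"dr": [0,0,0],"jaw": 45},
    {"slide": [0,0,-120],"dr": [0,0,0],"jaw": 45},
    {"slide": [-40,50,-160],"dr": [0,0,-1.2],"jaw": 45},
    {"slide": [-80,100,-182],"dr": [0,0,-2.4],"jaw": 45},
    {"slide": [-120,150,-182],"dr": [0,0,-3.6],"jaw": 45},
    {"slide": [-160,200,-182],"dr": [0,0,-4.8],"jaw": 45},
    {"slide": [-200,250,-182],"dr": [0,0,-6.0],"jaw": 45},
    {"slide": [-245,307,-182],"dr": [0,0,-7.2],"jaw": 45},
  ],
)

```text
clock: 3.3
position: [554.1, 92.0, 198.6]
ee_rot: [-0.616, 0.788, 0.001, -0.001]
contact_force: [0.6, -1.3, -4.7]
gripper_width: 57.8
grasp_force: 69.5
```

step_arm(
  motion=[
    {"slide": [0,0,0],"dr": [0,0,-1.2],"jaw": 45},
    {"slide": [0,0,0],"dr": [0,0,-2.4],"jaw": 45},
    {"slide": [0,0,0],"dr": [0,0,-3.6],"jaw": 45},
    {"slide": [0,0,0],"dr": [0,0,-4.8],"jaw": 45},
    {"slide": [0,0,0],"dr": [0,0,-5.7],"jaw": 45},
    {"slide": [0,0,0],"dr": [0,0,-5.7],"jaw": 45},
    {"slide": [0,0,0],"dr": [0,0,-5.7],"jaw": 45},
    {"slide": [0,0,0],"dr": [0,0,-5.7],"jaw": 45},
  ],
)

```text
clock: 4.3
position: [554.6, 90.0, 199.1]
ee_rot: [0.871, -0.491, -0.0, 0.0]
contact_force: [-0.1, -0.4, -6.2]
gripper_width: 58.0
grasp_force: 69.5
```

Run:
```python
from h import *
im,K,C,c=grab('wrist'); cv2.imwrite('pics/w2.png',im); np.savez('w2',im=im,K=K,C=C,T=T())
s=arm.read_state(); print(s['clock'],s['position'],s['joints'])
```

```text
4.35 [554.71176078  89.97088726 199.16683338] [ 4.49031752e-01  3.03791662e-01 -1.97599148e-01 -2.11110943e-04
 -1.06965123e+00  9.64212509e-02]
```

View pics/w2.png

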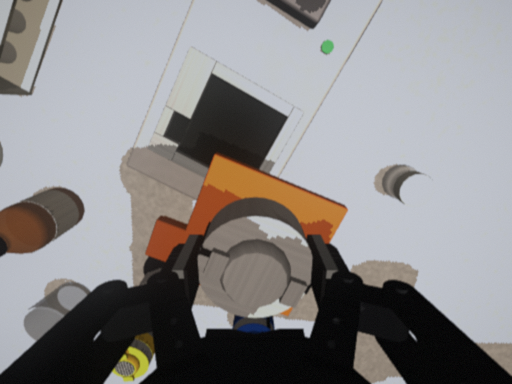

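Wrist view: pocket dark area with corners near (217,73) and (288,122) and its notch at (178,128); the pan is in hand below it with its tab to the left, roughly parallel.

Run:
```python
from h import *
d=np.load('w2.npz'); im,K,C,M=d['im'],d['K'],d['C'],d['T']
g=cv2.cvtColor(im,cv2.COLOR_BGR2GRAY); hsv=cv2.cvtColor(im,cv2.COLOR_BGR2HSV)
m=((g<75)&(hsv[...,1]<120)).astype(np.uint8)*255; m[:60]=0;m[190:]=0;m[:,:150]=0;m[:,310:]=0
cs,_=cv2.findContours(m,cv2.RETR_EXTERNAL,cv2.CHAIN_APPROX_NONE); c=max(cs,key=cv2.contourArea)
ap=cv2.approxPolyDP(c,3,True)[:,0]; print('pocket px',ap.tolist()); print(ray(K,C,ap,50)[:,:2].round(1).tolist())
o=cv2.inRange(hsv,(5,120,60),(25,255,255)); o[:140]=0
cs,_=cv2.findContours(o,cv2.RETR_EXTERNAL,cv2.CHAIN_APPROX_NONE); c2=max(cs,key=cv2.contourArea)
ap2=cv2.approxPolyDP(c2,3,True)[:,0]; print('pan px',ap2.tolist())
W=ray(K,C,ap2,199-17.5+12)[:,:2]; print(W.round(1).tolist())
```

```text
pocket px [[212, 74], [192, 117], [174, 112], [164, 135], [179, 144], [177, 151], [207, 167], [212, 154], [219, 151], [259, 168], [286, 117]]
[[644.8, 22.0], [642.9, 68.5], [660.8, 73.6], [659.6, 99.9], [642.0, 100.2], [640.5, 108.0], [604.9, 106.8], [607.1, 91.5], [602.2, 84.8], [556.1, 78.6], [560.3, 18.5]]
pan px [[146, 254], [165, 261], [172, 249], [184, 243], [190, 234], [203, 235], [223, 207], [243, 198], [262, 197], [282, 204], [297, 218], [306, 238], [308, 234], [319, 234], [325, 243], [346, 208], [215, 153], [189, 222], [160, 217]]
[[606.5, 132.7], [594.5, 131.2], [594.4, 121.4], [590.1, 114.0], [589.7, 106.7], [582.8, 103.3], [581.3, 81.5], [574.2, 70.8], [565.3, 64.7], [553.2, 62.4], [541.0, 65.2], [529.1, 73.2], [529.6, 70.4], [524.0, 67.0], [517.4, 70.0], [520.3, 45.3], [600.2, 56.4], [593.8, 100.1], [609.7, 106.0]]
```

Run:
```python
from h import *
d=np.load('w2.npz'); im,K,C,M=d['im'],d['K'],d['C'],d['T']
g=cv2.GaussianBlur(cv2.cvtColor(im,cv2.COLOR_BGR2GRAY),(3,3),0).astype(float); hs=cv2.cvtColor(im,cv2.COLOR_BGR2HSV)
def edge(img,a,b,z,n=40,h=6):
    a,b=np.array(a,float),np.array(b,float); t=(b-a)/np.linalg.norm(b-a); nn=np.array([-t[1],t[0]]); P=[]
    s=np.arange(-h,h+.1,.25)
    for q in np.linspace(.08,.92,n):
        L=(a+q*(b-a))+s[:,None]*nn
        v=cv2.remap(img.astype(np.float32),L[:,0].astype(np.float32)[None],L[:,1].astype(np.float32)[None],1)[0]
        P.append(L[np.argmax(abs(np.gradient(v)))])
    W=ray(K,C,P,z)[:,:2].astype(np.float32); vx,vy,x,y=cv2.fitLine(W,cv2.DIST_HUBER,0,.01,.01).ravel(); return np.degrees(np.arctan2(vy,vx)).round(2),(x.round(1),y.round(1))
for z in(40,50): print(z,edge(g,(212,74),(286,117),z),edge(g,(212,74),(192,117),z),edge(g,(259,168),(286,117),z),edge(g,(174,112),(164,135),z,20,4))
print('pan',edge(hs[...,1],(215,153),(346,208),193.5),edge(hs[...,1],(215,153),(189,222),193.5))
```

```text
40 (np.float32(2.87), (np.float32(600.7), np.float32(19.0))) (np.float32(-87.09), (np.float32(646.9), np.float32(47.3))) (np.float32(-87.39), (np.float32(556.2), np.float32(48.7))) (np.float32(-86.84), (np.float32(663.3), np.float32(89.5)))
50 (np.float32(2.87), (np.float32(600.5), np.float32(19.1))) (np.float32(-87.09), (np.float32(645.2), np.float32(46.5))) (np.float32(-87.39), (np.float32(557.5), np.float32(47.8))) (np.float32(-86.84), (np.float32(661.0), np.float32(87.3)))
pan (np.float32(7.39), (np.float32(560.9), np.float32(49.9))) (np.float32(-80.53), (np.float32(597.6), np.float32(77.9)))
```

step_arm(
  motion=[
    {"slide": [48,-25.5,40],"dr": [0,0,0.63],"jaw": 45},
    {"slide": [48,-25.5,80],"dr": [0,0,0.63],"jaw": 45},
    {"slide": [48,-25.5,115],"dr": [0,0,0.63],"jaw": 45},
    {"slide": [48,-25.5,124],"dr": [0,0,0.63],"jaw": 45},
    {"slide": [48,-25.5,129],"dr": [0,0,0.63],"jaw": 45},
    {"slide": [48,-25.5,133],"dr": [0,0,0.63],"jaw": 45},
    {"slide": [48,-25.5,137],"dr": [0,0,0.63],"jaw": 45},
    {"slide": [48,-25.5,140],"dr": [0,0,0.63],"jaw": 45},
  ],
)

```text
clock: 5.35
position: [603.0, 62.0, 62.7]
ee_rot: [0.85, -0.527, 0.002, -0.001]
contact_force: [-8.2, -3.5, 15.2]
gripper_width: 57.7
grasp_force: 71.8
```

step_arm(
  motion=[
    {"slide": [0,1,-1],"dr": [0,0,0],"jaw": 45},
    {"slide": [0,2,-1],"dr": [0,0,0],"jaw": 45},
    {"slide": [0,2.5,0],"dr": [0,0,0],"jaw": 45},
    {"slide": [0,2.5,0],"dr": [0,0,0.05],"jaw": 45},
    {"slide": [0,2.5,1],"dr": [0,0,0],"jaw": 45},
    {"slide": [0,2.5,1],"dr": [0,0,0],"jaw": 45},
    {"slide": [0,2.5,1],"dr": [0,0,0],"jaw": 45},
    {"slide": [0,2.5,1],"dr": [0,0,0],"jaw": 45},
  ],
)

```text
clock: 6.35
position: [602.8, 61.8, 62.3]
ee_rot: [0.85, -0.528, 0.003, -0.003]
contact_force: [-2.3, -1.1, 12.7]
gripper_width: 57.8
grasp_force: 71.7
```

Run:
```python
from h import *
im,K,C,c=grab('wrist'); np.savez('w3',im=im,K=K,C=C,T=T())
z=cv2.resize(im[130:370,120:400],(700,600),interpolation=2); cv2.imwrite('pics/w3.png',z)
print(T().round(3).tolist())
```

```text
[[0.443, -0.896, 0.009, 602.829], [-0.896, -0.443, 0.002, 61.795], [0.002, -0.009, -1.0, 62.355], [0.0, 0.0, 0.0, 1.0]]
```

View pics/w3.png

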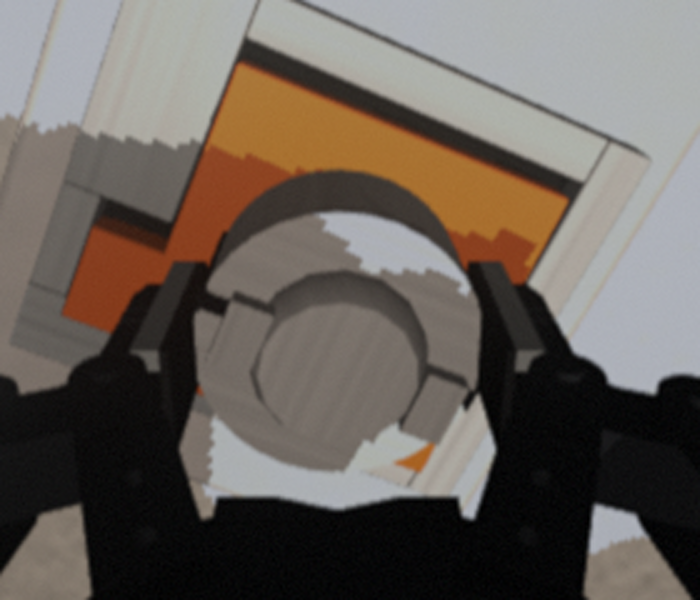

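The crop shows the pan parallel to the pocket but with a 5 mm gap on its -y side (top edge), so it is riding the +y rim. Lift slightly, shift to -y, lower.

step_arm(
  motion=[
    {"slide": [0,-1,-4],"dr": [0,0,0],"jaw": 45},
    {"slide": [2.7,0.3,-4],"dr": [0,0,0],"jaw": 45},
    {"slide": [2.7,0.3,-4],"dr": [0,0,0],"jaw": 45},
    {"slide": [2.7,0.3,-2],"dr": [0,0,0],"jaw": 45},
    {"slide": [2.7,0.3,0],"dr": [0,0,0],"jaw": 45},
    {"slide": [2.7,0.3,1],"dr": [0,0,0],"jaw": 45},
    {"slide": [2.7,0.3,1],"dr": [0,0,0],"jaw": 45},
    {"slide": [2.7,0.3,1],"dr": [0,0,0],"jaw": 45},
  ],
)

```text
clock: 7.4
position: [600.3, 58.5, 58.1]
ee_rot: [0.849, -0.528, 0.0, 0.0]
contact_force: [-0.7, 0.3, 4.6]
gripper_width: 58.2
grasp_force: 70.7
```

step_arm(
  motion=[
    {"slide": [0,0,0],"dr": [0,0,0],"jaw": 85},
    {"slide": [0,0,0],"dr": [0,0,0],"jaw": 85},
    {"slide": [0,0,0],"dr": [0,0,0],"jaw": 85},
    {"slide": [0,0,-30],"dr": [0,0,0],"jaw": 85},
    {"slide": [0,0,-90],"dr": [0,0,0],"jaw": 85},
    {"slide": [0,0,-142],"dr": [0,0,0],"jaw": 85},
    {"slide": [0,0,-142],"dr": [0,0,0],"jaw": 85},
    {"slide": [0,0,-142],"dr": [0,0,0],"jaw": 85},
  ],
)

```text
clock: 8.4
position: [599.6, 58.5, 198.7]
ee_rot: [0.849, -0.528, -0.001, 0.0]
contact_force: [-0.5, 0.3, 0.1]
gripper_width: 84.9
grasp_force: 0.0
```

```bash
cat >> h.py <<'E'
def edge(img,K,C,a,b,z,n=40,h=6):
    a,b=np.array(a,float),np.array(b,float); t=(b-a)/np.linalg.norm(b-a); nn=np.array([-t[1],t[0]]); P=[]
    s=np.arange(-h,h+.1,.25)
    for q in np.linspace(.08,.92,n):
        L=((a+q*(b-a))+s[:,None]*nn).astype(np.float32)
        v=cv2.remap(img.astype(np.float32),L[:,0][None],L[:,1][None],1)[0]
        P.append(L[np.argmax(abs(np.gradient(v)))])
    W=ray(K,C,P,z)[:,:2].astype(np.float32); vx,vy,x,y=cv2.fitLine(W,cv2.DIST_HUBER,0,.01,.01).ravel(); return np.degrees(np.arctan2(vy,vx)).round(2),(x.round(1),y.round(1))
def toward(w):
    "world displacement to tool slide"
    return (T()[:3,:3].T@np.array(w,float)).round(1)
E
python3 - <<'E'
from h import *
im,K,C,c=grab('wrist'); np.savez('w4',im=im,K=K,C=C,T=T())
hs=cv2.cvtColor(im,cv2.COLOR_BGR2HSV); o=cv2.inRange(hs,(5,120,50),(25,255,255))
cs,_=cv2.findContours(o,cv2.RETR_EXTERNAL,cv2.CHAIN_APPROX_NONE); c=max(cs,key=cv2.contourArea)
print(cv2.minAreaRect(ray(K,C,c[:,0],52)[:,:2].astype(np.float32)))
ap=cv2.approxPolyDP(c,3,True)[:,0]; print(ray(K,C,ap,52)[:,:2].round(1).tolist())
s=arm.read_state(); print(s['clock'],s['position'],T().round(3)[:2,:2].tolist())
y0=200;cv2.imwrite('pics/w4.png',cv2.resize(im,(800,600),interpolation=2))
E
```

```text
((608.6761474609375, 61.754356384277344), (101.43927764892578, 83.9501724243164), 2.7863781452178955)
[[643.1, 22.9], [640.4, 67.6], [658.1, 72.6], [655.9, 97.8], [640.8, 96.9], [636.1, 105.1], [601.3, 102.8], [621.9, 90.2], [630.3, 66.3], [620.3, 39.5], [603.2, 31.1], [582.8, 35.6], [570.2, 45.5], [562.6, 59.7], [565.2, 86.3], [583.9, 102.4], [556.7, 100.2], [560.4, 18.5]]
8.45 [599.28497996  58.37327458 197.82670917] [[0.442, -0.897], [-0.897, -0.442]]
```

View pics/w4.png

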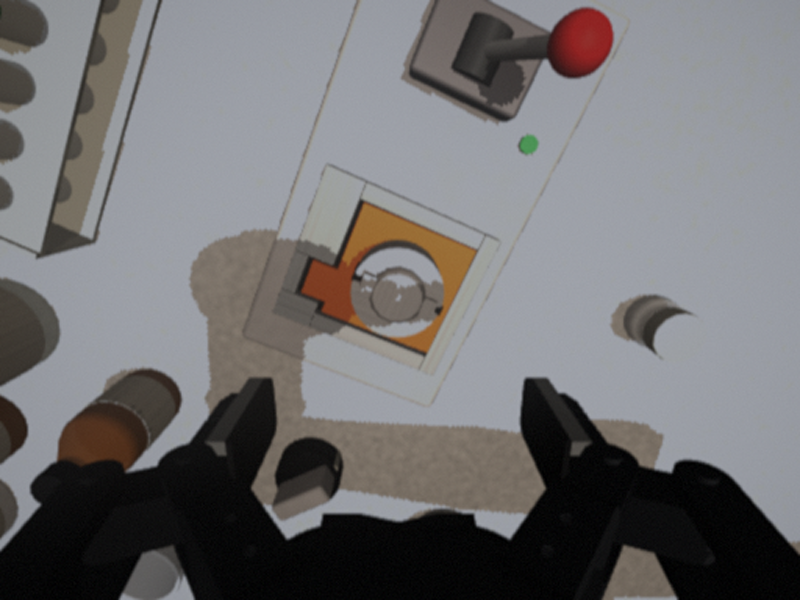

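The pan sits flat in the pocket (zoom (400,280), yaw about 2.8°); stripes at (362,276) and (437,311). Now to the blue sieve.

step_arm(
  motion=[
    {"slide": [-284,46,0],"dr": [0,0,0],"jaw": 85},
    {"slide": [-284,46,0],"dr": [0,0,0],"jaw": 85},
    {"slide": [-284,46,0],"dr": [0,0,0],"jaw": 85},
    {"slide": [-284,46,0],"dr": [0,0,0],"jaw": 85},
    {"slide": [-284,46,0],"dr": [0,0,0],"jaw": 85},
    {"slide": [-284,46,0],"dr": [0,0,0],"jaw": 85},
    {"slide": [-284,46,0],"dr": [0,0,0],"jaw": 85},
    {"slide": [-284,46,0],"dr": [0,0,0],"jaw": 85},
  ],
)

```text
clock: 9.45
position: [433.8, 291.9, 198.6]
ee_rot: [0.849, -0.529, -0.0, 0.001]
contact_force: [-0.3, -0.1, 0.2]
gripper_width: 85.0
grasp_force: 0.0
```

```bash
cat >> h.py <<'E'
HUE={'blue':((100,90,30),(130,255,255)),'green':((45,90,30),(85,255,255)),'yellow':((22,100,60),(36,255,255))}
def ringprof(im,K,C,c,z,r):
    th=np.radians(np.arange(0,360,3)); P=np.c_[c[0]+r*np.cos(th),c[1]+r*np.sin(th),np.full(len(th),z)]
    p=proj(K,C,P).astype(np.float32); return cv2.remap(cv2.cvtColor(im,cv2.COLOR_BGR2GRAY),p[:,0][None],p[:,1][None],1)[0]
def sieve(col,z=46,save=None):
    im,K,C,_=grab('wrist'); M=T(); np.savez('w_'+col,im=im,K=K,C=C,T=M)
    m=cv2.inRange(cv2.cvtColor(im,cv2.COLOR_BGR2HSV),*HUE[col]); cs,_=cv2.findContours(m,cv2.RETR_EXTERNAL,cv2.CHAIN_APPROX_NONE)
    c=max(cs,key=cv2.contourArea); u=c[:,0].mean(0); (ctr,r)=cv2.minEnclosingCircle(ray(K,C,c[:,0],z)[:,:2].astype(np.float32))
    print(col,'px',u,'ctr',np.round(ctr,1),'r',round(r,1),'tcp',M[:3,3].round(1),'toolx yaw',np.degrees(np.arctan2(M[1,0],M[0,0])).round(1))
    for rr in (25,27,28.5): print(rr,ringprof(im,K,C,ctr,z,rr).tolist())
    if save:
        x,y=int(u[0]),int(u[1]); cv2.imwrite(save,cv2.resize(im[max(0,y-50):y+50,max(0,x-50):x+50],(600,600),interpolation=2))
E
python3 - <<'E'
from h import *
sieve('blue',save='pics/blue.png')
E
```

```text
blue px [254.5443787  171.66272189] ctr [436.2 289.3] r 31.7 tcp [433.8 291.9 198.8] toolx yaw -63.8
25 [74, 76, 75, 74, 72, 65, 55, 51, 51, 54, 63, 60, 52, 49, 48, 49, 49, 49, 48, 49, 49, 48, 46, 46, 47, 48, 48, 48, 48, 48, 48, 49, 51, 50, 49, 49, 47, 48, 49, 46, 47, 49, 49, 52, 52, 51, 49, 48, 48, 49, 49, 49, 49, 49, 48, 49, 51, 49, 49, 50, 57, 60, 67, 75, 75, 74, 76, 79, 78, 79, 79, 79, 78, 80, 80, 80, 81, 82, 81, 78, 79, 81, 81, 75, 63, 60, 71, 78, 83, 83, 83, 83, 83, 83, 82, 83, 83, 82, 82, 81, 82, 82, 81, 81, 80, 82, 79, 79, 79, 79, 80, 78, 78, 78, 76, 77, 77, 77, 76, 74]
27 [75, 74, 75, 74, 74, 71, 62, 52, 51, 61, 64, 56, 50, 47, 48, 48, 49, 48, 48, 48, 48, 47, 46, 45, 48, 49, 49, 46, 48, 48, 47, 47, 49, 56, 62, 62, 56, 53, 51, 56, 56, 59, 60, 65, 65, 64, 58, 51, 50, 50, 48, 49, 48, 49, 49, 48, 49, 58, 64, 63, 69, 75, 76, 76, 77, 76, 79, 78, 79, 78, 79, 78, 80, 80, 80, 81, 80, 81, 81, 79, 81, 83, 82, 79, 65, 55, 61, 74, 81, 82, 81, 79, 80, 79, 77, 78, 78, 78, 78, 78, 78, 77, 77, 77, 76, 77, 79, 78, 76, 78, 76, 76, 78, 77, 78, 76, 76, 76, 76, 75]
28.5 [75, 79, 81, 81, 81, 76, 61, 54, 52, 54, 57, 54, 50, 49, 46, 48, 48, 48, 47, 46, 48, 48, 47, 45, 47, 48, 44, 42, 43, 46, 48, 48, 51, 62, 69, 70, 67, 65, 62, 67, 67, 69, 68, 69, 69, 70, 65, 62, 60, 52, 48, 48, 47, 46, 47, 49, 54, 66, 74, 73, 75, 76, 76, 76, 78, 78, 78, 81, 84, 85, 88, 91, 93, 98, 102, 96, 90, 93, 95, 84, 86, 80, 76, 70, 59, 52, 51, 55, 59, 68, 69, 68, 69, 67, 67, 64, 64, 63, 66, 65, 63, 63, 63, 64, 61, 65, 66, 64, 65, 65, 65, 62, 66, 67, 67, 66, 70, 70, 70, 74]
```

View pics/blue.png

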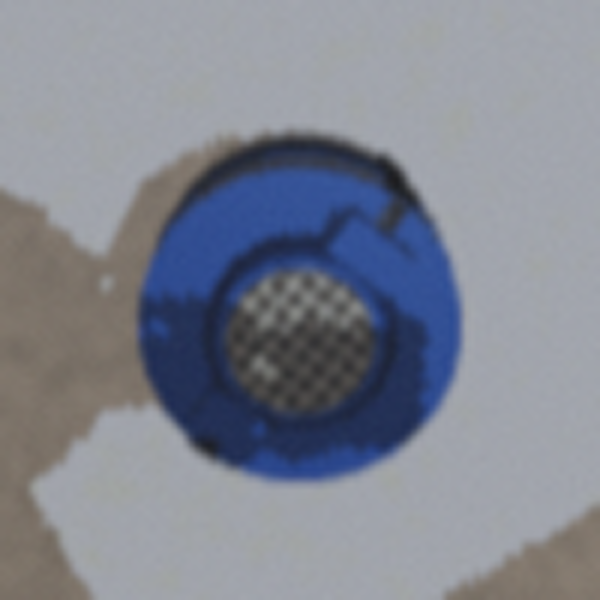

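Blue crop: shoulder circle centred at zoom (300,321), stripes at (398,203) and (205,447).

```bash
cat >> h.py <<'E'
from scipy.optimize import least_squares
def ana(col,z=46,R0=30,d=None):
    d=d or np.load(f'w_{col}.npz'); im,K,C,M=d['im'],d['K'],d['C'],d['T']
    m=cv2.inRange(cv2.cvtColor(im,cv2.COLOR_BGR2HSV),*HUE[col]); cs,_=cv2.findContours(m,cv2.RETR_EXTERNAL,cv2.CHAIN_APPROX_NONE)
    c=max(cs,key=cv2.contourArea)[:,0]; vm=(c[:,1].min()+c[:,1].max())/2+2
    P=ray(K,C,c[c[:,1]>vm],z)[:,:2]
    f=least_squares(lambda q:np.hypot(*(P-q[:2]).T)-q[2],[*P.mean(0),R0],loss='soft_l1'); ctr=f.x[:2]
    V=im.max(2); th=np.arange(0,360,3); v=[]
    for r in (26,27,28):
        t=np.radians(th); p=proj(K,C,np.c_[ctr[0]+r*np.cos(t),ctr[1]+r*np.sin(t),np.full(len(t),z)]).astype(np.float32)
        v.append(cv2.remap(V,p[:,0][None],p[:,1][None],1)[0].astype(float))
    v=np.mean(v,0); s=v[:60]+v[60:]; w=np.argsort(s)[:5]
    yw=np.degrees(np.arctan2(M[1,0],M[0,0])); print(col,'ctr',ctr.round(1),'R',f.x[2].round(1),'stripe cand',th[w],s[w],'med',np.median(s),'each',v[w],v[w+60],'tcp',M[:3,3].round(1),'yaw',yw.round(1))
    D=M[:3,:3].T@np.array([*(ctr-M[:2,3]),0]); print('slide to it',D.round(1)); return ctr
E
python3 - <<'E'
from h import *
c=ana('blue'); d=np.load('w_blue.npz')
p=ray(d['K'],d['C'],[(204+398/6,121+203/6),(204+205/6,121+447/6),(204+300/6,121+321/6)],46)[:,:2]; print(p, np.degrees(np.arctan2(*(p[0]-p[1])[::-1])))
E
```

```text
blue ctr [435.1 290.9] R 29.2 stripe cand [78 81 75 84 72] [135.33333333 164.         170.         216.33333333 223.        ] med 243.5 each [66.66666667 69.66666667 74.66666667 80.         82.        ] [ 68.66666667  94.33333333  95.33333333 136.33333333 141.        ] tcp [433.8 291.9 198.8] yaw -63.8
slide to it [ 1.5 -0.7 -0. ]
[[429.12134473 262.47627599]
 [440.6877988  319.99367817]
 [435.35322517 289.99792194]] -101.37023800520866
```

step_arm(
  motion=[
    {"slide": [1.5,-0.7,60],"dr": [0,0,0],"jaw": 85},
    {"slide": [1.5,-0.7,120],"dr": [0,0,0],"jaw": 85},
    {"slide": [1.5,-0.7,165],"dr": [0,0,0],"jaw": 85},
    {"slide": [1.5,-0.7,190.5],"dr": [0,0,0],"jaw": 85},
    {"slide": [1.5,-0.7,190.5],"dr": [0,0,0],"jaw": 45},
    {"slide": [1.5,-0.7,190.5],"dr": [0,0,0],"jaw": 45},
    {"slide": [1.5,-0.7,190.5],"dr": [0,0,0],"jaw": 45},
    {"slide": [1.5,-0.7,190.5],"dr": [0,0,0],"jaw": 45},
  ],
)

```text
clock: 10.5
position: [435.0, 292.1, 9.7]
ee_rot: [0.849, -0.528, 0.0, -0.001]
contact_force: [-0.4, 0.4, -2.4]
gripper_width: 58.3
grasp_force: 64.5
```

Run:
```python
from h import *
d=np.load('w4.npz'); im,K,C,M=d['im'],d['K'],d['C'],d['T']
hs=cv2.cvtColor(im,cv2.COLOR_BGR2HSV); S=hs[...,1].astype(np.float32); c0=np.array(ray(K,C,(400/800*512,285/800*512),80)[0][:2])
for it in range(3):
    P=[]
    for a in np.arange(0,360,4):
        rr=np.arange(22,38,.25); t=np.radians(a); W=np.c_[c0[0]+rr*np.cos(t),c0[1]+rr*np.sin(t),np.full(len(rr),80)]
        p=proj(K,C,W).astype(np.float32)
        if proj(K,C,[[*c0,80]])[0,1]>p[-1,1]-4: continue   # only side towards image bottom
        v=cv2.remap(S,p[:,0][None],p[:,1][None],1)[0]; P.append(W[np.argmax(np.gradient(v))][:2])
    P=np.array(P); f=least_squares(lambda q:np.hypot(*(P-q[:2]).T)-q[2],[*c0,30],loss='soft_l1'); c0=f.x[:2]
print(f.x.round(1),len(P),M[:3,3]); print(toward([599.6-435.1,61.6-291.5,0]))
s=arm.read_state();print(s['joints'])
```

```text
[599.   61.4  29.7] 41 [599.28497996  58.37327458 197.82670917]
[ 2.789e+02 -4.590e+01 -2.000e-01]
[ 9.01317881e-01  4.89668660e-01 -4.96413846e-01 -8.08090162e-05
 -5.82948833e-01 -4.43250973e-01]
```

step_arm(
  motion=[
    {"slide": [0,0,-50],"dr": [0,0,0],"jaw": 45},
    {"slide": [20,-3,-100],"dr": [0,0,-0.3],"jaw": 45},
    {"slide": [75,-12,-125],"dr": [0,0,-0.6],"jaw": 45},
    {"slide": [135,-22,-125],"dr": [0,0,-0.9],"jaw": 45},
    {"slide": [195,-32,-125],"dr": [0,0,-1.2],"jaw": 45},
    {"slide": [250,-41,-125],"dr": [0,0,-1.2],"jaw": 45},
    {"slide": [279.6,-46.2,-125],"dr": [0,0,-1.2],"jaw": 45},
    {"slide": [279.6,-46.2,-125],"dr": [0,0,-1.2],"jaw": 45},
  ],
)

```text
clock: 11.5
position: [600.4, 59.6, 133.6]
ee_rot: [0.89, -0.457, -0.0, -0.0]
contact_force: [0.9, 0.7, -2.1]
gripper_width: 58.8
grasp_force: 65.4
```

Run:
```python
from h import *
P=[]
for i in range(6): optics.get_image('wrist'); P.append(arm.read_state()['position'])
print(np.round(P,1).tolist(),np.mean(P,0).round(2)); im,K,C,c=grab('wrist'); print(np.degrees(np.arctan2(T()[1,0],T()[0,0])))
cv2.imwrite('pics/h1.png',cv2.resize(im[120:330,130:410],(800,600),interpolation=2))
```

```text
[[599.7, 60.7, 133.6], [599.3, 61.4, 133.7], [599.2, 62.0, 133.8], [599.2, 62.3, 133.9], [599.2, 62.5, 134.0], [599.3, 62.6, 134.0]] [599.31  61.91 133.84]
-54.056975871591
```

View pics/h1.png

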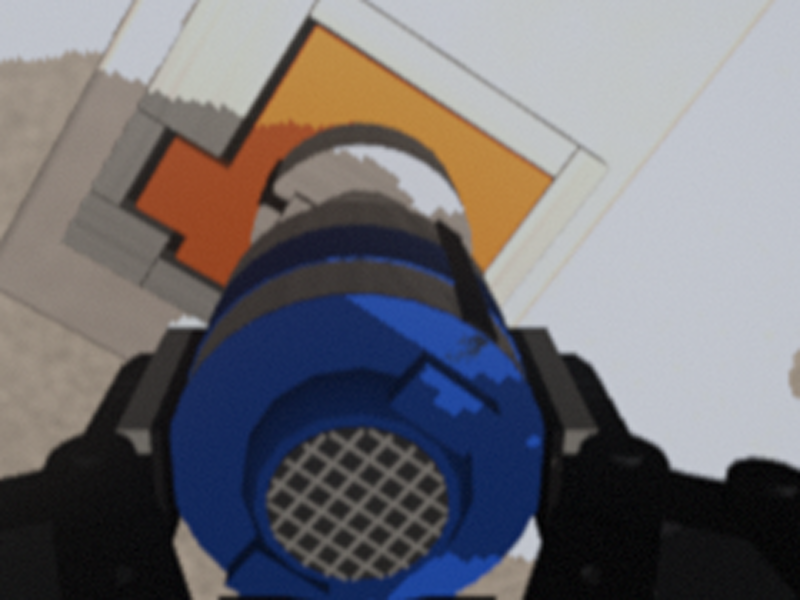

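Crop: sieve held upright over the boss, its axis in line laterally (x≈357 against boss ≈360). The readings lag just after a move, so I'll add settle rows. Lowering now.

step_arm(
  motion=[
    {"slide": [-0.2,0.8,15],"dr": [0,0,0],"jaw": 45},
    {"slide": [-0.2,0.8,28],"dr": [0,0,0],"jaw": 45},
    {"slide": [-0.2,0.8,33],"dr": [0,0,0],"jaw": 45},
    {"slide": [-0.2,0.8,37],"dr": [0,0,0],"jaw": 45},
    {"slide": [-0.2,0.8,40],"dr": [0,0,0],"jaw": 45},
    {"slide": [-0.2,0.8,43],"dr": [0,0,0],"jaw": 45},
    {"slide": [-0.2,0.8,45.5],"dr": [0,0,0],"jaw": 45},
    {"slide": [-0.2,0.8,45.5],"dr": [0,0,0],"jaw": 45},
  ],
)

```text
clock: 12.85
position: [599.2, 61.3, 89.2]
ee_rot: [0.89, -0.455, 0.0, -0.0]
contact_force: [-2.2, 0.6, 3.5]
gripper_width: 58.8
grasp_force: 66.1
```

step_arm(
  motion=[
    {"slide": [0,0,-0.5],"dr": [0,0,1.3],"jaw": 45},
    {"slide": [0,0,-0.5],"dr": [0,0,2.6],"jaw": 45},
    {"slide": [0,0,-0.5],"dr": [0,0,3.9],"jaw": 45},
    {"slide": [0,0,-0.5],"dr": [0,0,5.2],"jaw": 45},
    {"slide": [0,0,-0.5],"dr": [0,0,6.5],"jaw": 45},
    {"slide": [0,0,-0.5],"dr": [0,0,7.8],"jaw": 45},
    {"slide": [0,0,-0.5],"dr": [0,0,9.1],"jaw": 45},
    {"slide": [0,0,-0.5],"dr": [0,0,10.4],"jaw": 45},
  ],
)

```text
clock: 13.85
position: [599.4, 61.0, 89.3]
ee_rot: [-0.361, 0.933, -0.0, 0.0]
contact_force: [-0.3, -1.3, 1.0]
gripper_width: 58.7
grasp_force: 65.6
```

step_arm(
  motion=[
    {"slide": [0,0,0],"dr": [0,0,0.2],"jaw": 45},
    {"slide": [0,0,0],"dr": [0,0,0.2],"jaw": 45},
    {"slide": [0,0,0],"dr": [0,0,0.2],"jaw": 45},
    {"slide": [0,0,0],"dr": [0,0,0.2],"jaw": 45},
    {"slide": [0,0,0],"dr": [0,0,0.2],"jaw": 45},
    {"slide": [0,0,0],"dr": [0,0,0.2],"jaw": 45},
    {"slide": [0,0,0],"dr": [0,0,0.2],"jaw": 45},
    {"slide": [0,0,0],"dr": [0,0,0.2],"jaw": 45},
  ],
)

```text
clock: 14.85
position: [599.4, 61.2, 89.3]
ee_rot: [-0.351, 0.936, -0.0, 0.0]
contact_force: [-0.2, -1.1, 5.7]
gripper_width: 58.9
grasp_force: 65.6
```

Run:
```python
from h import *
s=arm.read_state(); print({k:np.round(s[k],2).tolist() for k in('position','joints','contact_force','wrist_torque')},np.degrees(np.arctan2(T()[1,0],T()[0,0])))
```

```text
{'position': [599.41, 61.23, 89.25], 'joints': [0.37, 0.48, -0.23, 0.0, -0.86, -1.22], 'contact_force': [-0.17, -1.14, 5.68], 'wrist_torque': [-0.48, 0.15, 0.09]} -138.92101522034076
```

step_arm(
  motion=[
    {"slide": [0,0,0],"dr": [0,0,0],"jaw": 85},
    {"slide": [0,0,0],"dr": [0,0,0],"jaw": 85},
    {"slide": [0,0,0],"dr": [0,0,0],"jaw": 85},
    {"slide": [0,0,-30],"dr": [0,0,0],"jaw": 85},
    {"slide": [0,0,-85],"dr": [0,0,0],"jaw": 85},
    {"slide": [0,0,-145],"dr": [0,0,0],"jaw": 85},
    {"slide": [0,0,-180],"dr": [0,0,0],"jaw": 85},
    {"slide": [0,0,-180],"dr": [0,0,0],"jaw": 85},
  ],
)

```text
clock: 15.85
position: [600.5, 61.7, 272.6]
ee_rot: [-0.351, 0.936, -0.0, 0.004]
contact_force: [-0.1, 0.1, 0.1]
gripper_width: 84.9
grasp_force: 0.0
```

```bash
sed -i 's/^def sieve(/def snap(col):\n    im,K,C,_=grab("wrist"); np.savez("w_"+col,im=im,K=K,C=C,T=T())\ndef sieve(/' h.py
python3 - <<'E'
from h import *
for i in range(6): optics.get_image('wrist')
snap('blue'); ana('blue',126); print(toward([555-599.4,-348-61.2,0])); print(arm.read_state()['clock'])
E
```

```text
blue ctr [598.9  61.5] R 29.1 stripe cand [  3   6   0 168   9] [196.33333333 222.66666667 228.66666667 265.66666667 267.33333333] med 281.66666666666663 each [118.66666667 124.         128.33333333 141.         134.66666667] [ 77.66666667  98.66666667 100.33333333 124.66666667 132.66666667] tcp [598.6  61.1 267.4] yaw -138.9
slide to it [-0.4  0.1 -0. ]
[ 302.2 -279.4    0.5]
16.2
```

step_arm(
  motion=[
    {"slide": [42,-39,5],"dr": [0,0,0],"jaw": 85},
    {"slide": [85,-78,10],"dr": [0,0,0],"jaw": 85},
    {"slide": [128,-118,15],"dr": [0,0,0],"jaw": 85},
    {"slide": [170,-157,20],"dr": [0,0,0],"jaw": 85},
    {"slide": [212,-196,30],"dr": [0,0,0],"jaw": 85},
    {"slide": [255,-236,45],"dr": [0,0,0],"jaw": 85},
    {"slide": [297,-275,60],"dr": [0,0,0],"jaw": 85},
    {"slide": [302,-279,67],"dr": [0,0,0],"jaw": 85},
  ],
)

```text
clock: 17.2
position: [552.8, -350.6, 199.1]
ee_rot: [-0.348, 0.937, 0.001, -0.001]
contact_force: [-0.9, 0.8, 0.2]
gripper_width: 85.2
grasp_force: 0.0
```

Run:
```python
from h import *
for i in range(6): optics.get_image('wrist')
snap('green'); ana('green'); print(arm.read_state()['clock'])
```

```text
green ctr [ 556.2 -349. ] R 29.0 stripe cand [42 39 45 36 57] [184.66666667 192.         218.66666667 221.66666667 242.        ] med 250.66666666666669 each [101.66666667 103.66666667 111.         110.66666667 112.        ] [ 83.          88.33333333 107.66666667 111.         130.        ] tcp [ 555.3 -346.2  202.7] yaw -138.8
slide to it [ 1.2 -2.7  0. ]
17.55
```

step_arm(
  motion=[
    {"slide": [1.2,-2.7,60],"dr": [0,0,0],"jaw": 85},
    {"slide": [1.2,-2.7,120],"dr": [0,0,0],"jaw": 85},
    {"slide": [1.2,-2.7,170],"dr": [0,0,0],"jaw": 85},
    {"slide": [1.2,-2.7,193.5],"dr": [0,0,0],"jaw": 85},
    {"slide": [1.2,-2.7,193.5],"dr": [0,0,0],"jaw": 45},
    {"slide": [1.2,-2.7,193.5],"dr": [0,0,0],"jaw": 45},
    {"slide": [1.2,-2.7,193.5],"dr": [0,0,0],"jaw": 45},
    {"slide": [1.2,-2.7,193.5],"dr": [0,0,0],"jaw": 45},
  ],
)

```text
clock: 18.55
position: [556.0, -350.4, 9.5]
ee_rot: [-0.351, 0.936, -0.001, 0.001]
contact_force: [-0.0, 0.8, 1.3]
gripper_width: 58.6
grasp_force: 64.4
```

Run:
```python
from h import *
for i in range(4): optics.get_image('wrist')
s=arm.read_state(); p=s['position']; print(p,s['gripper_width']); print(toward([599.1-p[0],61.4-p[1],0]), toward([556.2-p[0],-349.0-p[1],0]))
```

```text
[ 555.97784072 -350.38946916    9.47040667] 58.51414445446805
[-3.030e+02  2.822e+02 -2.000e-01] [-1.1  0.9 -0. ]
```

step_arm(
  motion=[
    {"slide": [0,0,-55],"dr": [0,0,0],"jaw": 45},
    {"slide": [0,0,-115],"dr": [0,0,0],"jaw": 45},
    {"slide": [-30,28,-160],"dr": [0,0,-1],"jaw": 45},
    {"slide": [-70,65,-170],"dr": [0,0,-2],"jaw": 45},
    {"slide": [-112,104,-170],"dr": [0,0,-3],"jaw": 45},
    {"slide": [-155,144,-170],"dr": [0,0,-4],"jaw": 45},
    {"slide": [-198,184,-170],"dr": [0,0,-5],"jaw": 45},
    {"slide": [-240,223.4,-170],"dr": [0,0,-5.9],"jaw": 45},
  ],
)

```text
clock: 19.75
position: [589.4, -22.5, 178.0]
ee_rot: [-0.698, 0.716, 0.0, -0.0]
contact_force: [-0.1, 0.4, -1.2]
gripper_width: 58.9
grasp_force: 65.1
```

Run:
```python
from h import *
for i in range(6): optics.get_image('wrist')
s=arm.read_state(); p=s['position']; print(p); print(toward([599.1-p[0],60.3-p[1],0]),np.degrees(np.arctan2(T()[1,0],T()[0,0])))
```

```text
[589.28356254 -24.8715387  177.90054567]
[-85.4  -7.1  -0. ] -91.80720480183852
```

step_arm(
  motion=[
    {"slide": [-50,-4,0],"dr": [0,0,0],"jaw": 45},
    {"slide": [-85.4,-7.1,5],"dr": [0,0,0],"jaw": 45},
    {"slide": [-85.4,-7.1,20],"dr": [0,0,0],"jaw": 45},
    {"slide": [-85.4,-7.1,28],"dr": [0,0,0],"jaw": 45},
    {"slide": [-85.4,-7.1,28],"dr": [0,0,0],"jaw": 45},
    {"slide": [-85.4,-7.1,33],"dr": [0,0,0],"jaw": 45},
    {"slide": [-85.4,-7.1,38],"dr": [0,0,0],"jaw": 45},
    {"slide": [-85.4,-7.1,43],"dr": [0,0,0],"jaw": 45},
  ],
)

```text
clock: 21.05
position: [599.5, 60.7, 135.3]
ee_rot: [-0.696, 0.718, -0.0, 0.0]
contact_force: [-6.4, -0.5, 26.9]
gripper_width: 58.5
grasp_force: 68.6
```

Run:
```python
from h import *
for i in range(3): optics.get_image('wrist')
s=arm.read_state(); print(s['position'],s['contact_force'],s['joints'])
```

```text
[599.49614905  60.87540145 135.49255941] [-0.84414637 -1.45680307 -0.46939504] [ 3.69730934e-01  4.28698829e-01 -1.80124289e-01  3.06986446e-04
 -9.61565266e-01 -4.00193913e-01]
```

step_arm(
  motion=[
    {"slide": [0,0,-0.3],"dr": [0,0,1.3],"jaw": 45},
    {"slide": [0,0,-0.3],"dr": [0,0,2.6],"jaw": 45},
    {"slide": [0,0,-0.3],"dr": [0,0,3.9],"jaw": 45},
    {"slide": [0,0,-0.3],"dr": [0,0,5.2],"jaw": 45},
    {"slide": [0,0,-0.3],"dr": [0,0,6.5],"jaw": 45},
    {"slide": [0,0,-0.3],"dr": [0,0,7.8],"jaw": 45},
    {"slide": [0,0,-0.3],"dr": [0,0,9.1],"jaw": 45},
    {"slide": [0,0,-0.3],"dr": [0,0,10.5],"jaw": 45},
  ],
)

```text
clock: 22.2
position: [599.4, 60.9, 135.5]
ee_rot: [-0.038, 0.999, -0.0, -0.0]
contact_force: [-0.2, -0.9, -1.1]
gripper_width: 58.7
grasp_force: 65.1
```

step_arm(
  motion=[
    {"slide": [0,0,0],"dr": [0,0,0.2],"jaw": 45},
    {"slide": [0,0,0],"dr": [0,0,0.2],"jaw": 45},
    {"slide": [0,0,0],"dr": [0,0,0.2],"jaw": 85},
    {"slide": [0,0,0],"dr": [0,0,0.2],"jaw": 85},
    {"slide": [0,0,0],"dr": [0,0,0.2],"jaw": 85},
    {"slide": [0,0,-30],"dr": [0,0,0.2],"jaw": 85},
    {"slide": [0,0,-85],"dr": [0,0,0.2],"jaw": 85},
    {"slide": [0,0,-145],"dr": [0,0,0.2],"jaw": 85},
  ],
)

```text
clock: 23.2
position: [599.0, 60.8, 281.7]
ee_rot: [-0.027, 1.0, -0.0, -0.001]
contact_force: [0.8, -0.4, -0.1]
gripper_width: 84.7
grasp_force: 0.0
```

Run:
```python
from h import *
for i in range(6): optics.get_image('wrist')
snap('green'); ana('green',172); print(arm.read_state()['clock'],arm.read_state()['joints'])
im,K,C,c=grab('scene'); m=cv2.inRange(cv2.cvtColor(im,cv2.COLOR_BGR2HSV),(20,100,60),(36,255,255)); cs,_=cv2.findContours(m,cv2.RETR_EXTERNAL,2); 
for q in cs:
    if cv2.contourArea(q)>30: u=q[:,0].mean(0); print(u,ray(K,C,u,35)[0])
```

```text
green ctr [598.2  61.4] R 29.6 stripe cand [  3   0   6 177   9] [140.         155.66666667 157.66666667 199.33333333 204.33333333] med 212.66666666666669 each [ 75.66666667  77.66666667  76.33333333 121.66666667  77.        ] [ 64.33333333  78.          81.33333333  77.66666667 127.33333333] tcp [598.6  60.8 278.9] yaw -176.9
slide to it [0.4 0.6 0. ]
23.55 [ 3.69769397e-01  3.18371700e-01  2.87493607e-02 -4.97862227e-04
 -1.28436464e+00 -1.88616545e+00]
[349.91666667 176.125     ] [557.85894491 428.12013621  35.        ]
```

step_arm(
  motion=[
    {"slide": [2,55,5],"dr": [0,0,0],"jaw": 85},
    {"slide": [4,110,10],"dr": [0,0,0],"jaw": 85},
    {"slide": [6,165,20],"dr": [0,0,0],"jaw": 85},
    {"slide": [8,220,35],"dr": [0,0,0],"jaw": 85},
    {"slide": [10,275,55],"dr": [0,0,0],"jaw": 85},
    {"slide": [12,330,70],"dr": [0,0,0],"jaw": 85},
    {"slide": [12,360,79],"dr": [0,0,0],"jaw": 85},
    {"slide": [12,360,79],"dr": [0,0,0],"jaw": 85},
  ],
)

```text
clock: 24.6
position: [566.8, 421.1, 198.6]
ee_rot: [-0.028, 1.0, -0.002, -0.002]
contact_force: [-1.1, -0.9, 0.5]
gripper_width: 84.9
grasp_force: 0.0
```

Run:
```python
from h import *
for i in range(6): optics.get_image('wrist')
snap('yellow'); ana('yellow'); print(arm.read_state()['clock'])
```

```text
yellow ctr [568.6 418.2] R 28.9 stripe cand [126 129 123 132 120] [182.33333333 207.33333333 241.         272.66666667 296.66666667] med 316.0 each [ 65.33333333  67.66666667 120.66666667 115.66666667 153.66666667] [117.         139.66666667 120.33333333 157.         143.        ] tcp [568.4 418.7 202.5] yaw -177.0
slide to it [-0.2 -0.6 -0. ]
24.95
```

step_arm(
  motion=[
    {"slide": [-0.2,-0.6,60],"dr": [0,0,0],"jaw": 85},
    {"slide": [-0.2,-0.6,120],"dr": [0,0,0],"jaw": 85},
    {"slide": [-0.2,-0.6,170],"dr": [0,0,0],"jaw": 85},
    {"slide": [-0.2,-0.6,193.3],"dr": [0,0,0],"jaw": 85},
    {"slide": [-0.2,-0.6,193.3],"dr": [0,0,0],"jaw": 45},
    {"slide": [-0.2,-0.6,193.3],"dr": [0,0,0],"jaw": 45},
    {"slide": [-0.2,-0.6,193.3],"dr": [0,0,0],"jaw": 45},
    {"slide": [-0.2,-0.6,193.3],"dr": [0,0,0],"jaw": 45},
  ],
)

```text
clock: 25.95
position: [568.4, 419.5, 9.4]
ee_rot: [-0.027, 1.0, 0.001, 0.001]
contact_force: [0.0, 0.0, 0.5]
gripper_width: 58.7
grasp_force: 64.4
```

Run:
```python
from h import *
for i in range(3): optics.get_image('wrist')
s=arm.read_state(); p=s['position']; print(p,s['gripper_width']); print(toward([598.8-p[0],61.3-p[1],0]), toward([568.6-p[0],418.2-p[1],0]))
```

```text
[568.36414694 419.46522411   9.37269551] 58.57257519008732
[-1.090e+01 -3.593e+02 -3.000e-01] [-0.2 -1.3 -0. ]
```

step_arm(
  motion=[
    {"slide": [0,0,-55],"dr": [0,0,0],"jaw": 45},
    {"slide": [0,0,-110],"dr": [0,0,-1.2],"jaw": 45},
    {"slide": [0,0,-165],"dr": [0,0,-2.4],"jaw": 45},
    {"slide": [-1,-40,-205],"dr": [0,0,-3.6],"jaw": 45},
    {"slide": [-2,-90,-216],"dr": [0,0,-4.8],"jaw": 45},
    {"slide": [-4,-140,-216],"dr": [0,0,-6.0],"jaw": 45},
    {"slide": [-6,-190,-216],"dr": [0,0,-7.2],"jaw": 45},
    {"slide": [-8,-240,-216],"dr": [0,0,-8.4],"jaw": 45},
  ],
)

```text
clock: 27.1
position: [588.8, 178.3, 224.3]
ee_rot: [-0.578, 0.816, 0.0, 0.0]
contact_force: [1.1, 0.1, -1.4]
gripper_width: 58.5
grasp_force: 65.0
```

step_arm(
  motion=[
    {"slide": [0,0,0],"dr": [0,0,-1.2],"jaw": 45},
    {"slide": [0,0,0],"dr": [0,0,-2.4],"jaw": 45},
    {"slide": [0,0,0],"dr": [0,0,-3.6],"jaw": 45},
    {"slide": [0,0,0],"dr": [0,0,-4.8],"jaw": 45},
    {"slide": [0,0,0],"dr": [0,0,-6.0],"jaw": 45},
    {"slide": [0,0,0],"dr": [0,0,-7.2],"jaw": 45},
    {"slide": [0,0,0],"dr": [0,0,-8.4],"jaw": 45},
    {"slide": [0,0,0],"dr": [0,0,-9.2],"jaw": 45},
  ],
)

```text
clock: 28.1
position: [588.8, 179.9, 224.1]
ee_rot: [0.951, -0.308, -0.0, 0.0]
contact_force: [-0.1, -0.2, -2.0]
gripper_width: 58.3
grasp_force: 65.0
```

Run:
```python
from h import *
for i in range(6): optics.get_image('wrist')
s=arm.read_state(); p=s['position']; print(p,s['joints']); print(toward([598.8-p[0],61.3-p[1],0]),np.degrees(np.arctan2(T()[1,0],T()[0,0])))
```

```text
[589.00960713 179.90592836 224.21701458] [ 5.58866019e-01  3.74075967e-01 -2.65590104e-02 -9.78211317e-05
 -1.17025573e+00  3.80793627e-01]
[77.9 90.  -0. ] -36.16365392090873
```

step_arm(
  motion=[
    {"slide": [35,40,0],"dr": [0,0,0],"jaw": 45},
    {"slide": [70,81,0],"dr": [0,0,0],"jaw": 45},
    {"slide": [77.9,90,10],"dr": [0,0,0],"jaw": 45},
    {"slide": [77.9,90,25],"dr": [0,0,0],"jaw": 45},
    {"slide": [77.9,90,28],"dr": [0,0,0],"jaw": 45},
    {"slide": [77.9,90,33],"dr": [0,0,0],"jaw": 45},
    {"slide": [77.9,90,38],"dr": [0,0,0],"jaw": 45},
    {"slide": [77.9,90,42.5],"dr": [0,0,0],"jaw": 45},
  ],
)

```text
clock: 29.4
position: [599.1, 61.8, 181.6]
ee_rot: [0.951, -0.309, 0.0, -0.0]
contact_force: [0.5, -0.5, -1.3]
gripper_width: 58.9
grasp_force: 65.2
```

Run:
```python
from h import *
for i in range(3): optics.get_image('wrist')
s=arm.read_state(); print(s['position'],s['contact_force'],s['joints'])
```

```text
[599.04913899  61.47752811 181.78294459] [-0.08621869 -0.91266672 -2.40794628] [ 3.70851354e-01  3.84403876e-01 -1.22556506e-01  9.95573864e-06
 -1.06378402e+00  5.70261579e-01]
```

step_arm(
  motion=[
    {"slide": [0,0,0.6],"dr": [0,0,1.3],"jaw": 45},
    {"slide": [0,0,0.6],"dr": [0,0,2.6],"jaw": 45},
    {"slide": [0,0,0.6],"dr": [0,0,3.9],"jaw": 45},
    {"slide": [0,0,0.6],"dr": [0,0,5.2],"jaw": 45},
    {"slide": [0,0,0.6],"dr": [0,0,6.5],"jaw": 45},
    {"slide": [0,0,0.6],"dr": [0,0,7.8],"jaw": 45},
    {"slide": [0,0,0.6],"dr": [0,0,9.1],"jaw": 45},
    {"slide": [0,0,0.6],"dr": [0,0,10.5],"jaw": 45},
  ],
)

```text
clock: 30.55
position: [599.0, 61.3, 181.3]
ee_rot: [-0.5, 0.866, 0.0, 0.0]
contact_force: [-0.3, 0.2, -0.5]
gripper_width: 58.5
grasp_force: 65.1
```

step_arm(
  motion=[
    {"slide": [0,0,0],"dr": [0,0,0.1],"jaw": 45},
    {"slide": [0,0,0],"dr": [0,0,0.1],"jaw": 45},
    {"slide": [0,0,0],"dr": [0,0,0.1],"jaw": 85},
    {"slide": [0,0,0],"dr": [0,0,0.1],"jaw": 85},
    {"slide": [0,0,0],"dr": [0,0,0.1],"jaw": 85},
    {"slide": [0,0,-30],"dr": [0,0,0.1],"jaw": 85},
    {"slide": [0,0,-85],"dr": [0,0,0.1],"jaw": 85},
    {"slide": [0,0,-145],"dr": [0,0,0.1],"jaw": 85},
  ],
)

```text
clock: 31.55
position: [598.6, 61.2, 327.3]
ee_rot: [-0.497, 0.868, 0.0, -0.001]
contact_force: [0.9, 0.2, 0.1]
gripper_width: 84.9
grasp_force: 0.0
```

Run:
```python
from h import *
for i in range(6): optics.get_image('wrist')
snap('yellow'); ana('yellow',218); print(arm.read_state()['clock'],arm.read_state()['joints'])
im,K,C,c=grab('scene'); cv2.imwrite('pics/s2.png',cv2.resize(im[90:340,100:433],(800,600),interpolation=2))
```

```text
yellow ctr [595.3  56.6] R 31.0 stripe cand [  0 174   3 177  48] [213.         223.33333333 224.66666667 226.33333333 227.66666667] med 250.83333333333334 each [126.66666667  62.33333333 139.66666667  71.66666667 140.66666667] [ 86.33333333 161.          85.         154.66666667  87.        ] tcp [598.3  61.2 324.4] yaw -120.4
slide to it [5.5 0.2 0. ]
31.9 [ 3.70601818e-01  2.98987032e-01  1.12448519e-01 -4.84632810e-04
 -1.38753082e+00 -9.01633386e-01]
```

View pics/s2.png

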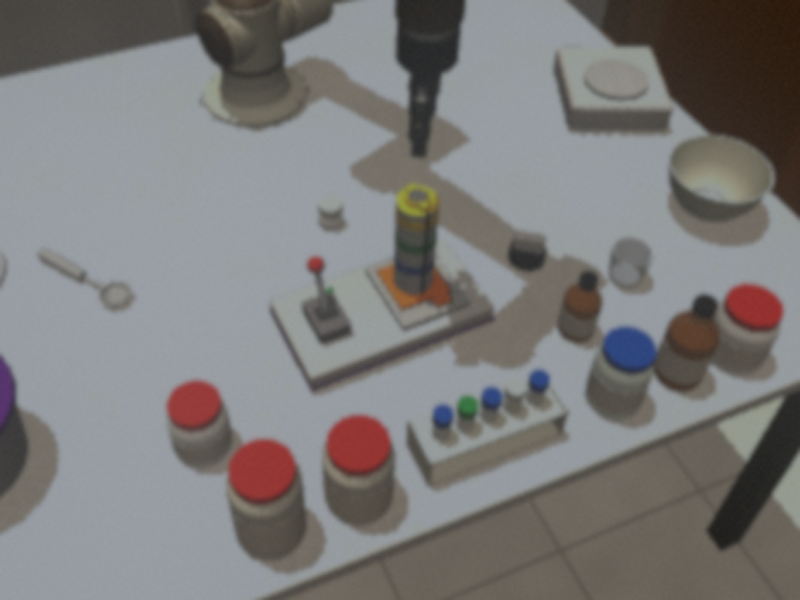

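The scene view shows the tower upright with stripes in line at zoom (425,240), the cap still at (527,250), and the bystanders unmoved. Going over to the cap.

step_arm(
  motion=[
    {"slide": [-45,30,0],"dr": [0,0,0],"jaw": 85},
    {"slide": [-90,60,0],"dr": [0,0,0],"jaw": 85},
    {"slide": [-125,84,20],"dr": [0,0,0],"jaw": 85},
    {"slide": [-150,100,60],"dr": [0,0,0],"jaw": 85},
    {"slide": [-176,117,100],"dr": [0,0,0],"jaw": 85},
    {"slide": [-176,117,130],"dr": [0,0,0],"jaw": 85},
    {"slide": [-176,117,130],"dr": [0,0,0],"jaw": 85},
    {"slide": [-176,117,130],"dr": [0,0,0],"jaw": 85},
  ],
)

```text
clock: 32.95
position: [588.0, 272.3, 197.2]
ee_rot: [-0.497, 0.868, -0.0, 0.001]
contact_force: [0.6, 0.8, 0.7]
gripper_width: 84.6
grasp_force: 0.0
```

Run:
```python
from h import *
HUE['yellow']=((26,100,60),(36,255,255)); ana('yellow',218)
for i in range(5): optics.get_image('wrist')
snap('cap'); d=np.load('w_cap.npz'); im,K,C,M=d['im'],d['K'],d['C'],d['T']
p=proj(K,C,[[586,272,20]])[0].astype(int); print(p,M[:3,3],np.degrees(np.arctan2(M[1,0],M[0,0])))
x0,y0=p[0]-75,max(0,p[1]-75); print(x0,y0); cv2.imwrite('pics/cap.png',cv2.resize(im[y0:y0+150,x0:x0+150],(600,600),interpolation=2))
```

```text
yellow ctr [594.1  54.7] R 32.1 stripe cand [36 66 54 69 51] [205.         214.         215.         215.33333333 215.66666667] med 238.33333333333334 each [125.         137.33333333 136.66666667 136.66666667 135.66666667] [80.         76.66666667 78.33333333 78.66666667 80.        ] tcp [598.3  61.2 324.4] yaw -120.4
slide to it [7.7 0.3 0. ]
[255 170] [587.64788621 272.26023155 197.33638539] -120.45531649981301
180 95
```

View pics/cap.png

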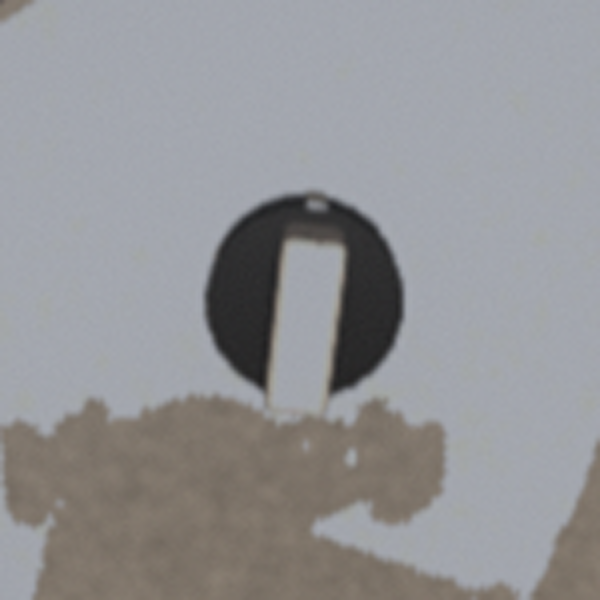

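Cap crop: black disc centred at (305,298); the bar top has corners (286,237), (346,243), (327,415), (267,408), and a white stripe at (317,203).

Run:
```python
from h import *
d=np.load('w_cap.npz'); im,K,C,M=d['im'],d['K'],d['C'],d['T']
q=np.array([(286,237),(346,243),(327,415),(267,408)])/4+[180,95]
W=ray(K,C,q,52)[:,:2]; print(W.round(1).tolist(),'ctr',W.mean(0).round(1),[np.linalg.norm(W[i]-W[i-1]).round(1) for i in range(4)])
for a,b in((3,0),(2,1)): v=W[b]-W[a]; print('yaw',np.degrees(np.arctan2(v[1],v[0])))
g=cv2.cvtColor(im,cv2.COLOR_BGR2GRAY); m=(g<60).astype(np.uint8)*255; m[:130]=0; m[200:]=0; m[:,:225]=0; m[:,290:]=0
cs,_=cv2.findContours(m,cv2.RETR_EXTERNAL,cv2.CHAIN_APPROX_NONE); c=np.vstack(cs)[:,0]; h=cv2.convexHull(c)[:,0]; print(cv2.minEnclosingCircle(ray(K,C,h,22)[:,:2].astype(np.float32)))
c=W.mean(0); print('slide',M[:3,:3].T@[*(c-M[:2,3]),0], 'toolyaw',np.degrees(np.arctan2(M[1,0],M[0,0])))
```

```text
[[577.2, 248.3], [564.3, 257.7], [592.9, 297.0], [606.2, 286.8]] ctr [585.1 272.5] [np.float64(48.2), np.float64(16.0), np.float64(48.6), np.float64(16.8)]
yaw -126.9820705188956
yaw -125.97283863730263
((585.4027709960938, 271.1041564941406), 29.791906356811523)
slide [ 1.0897294   2.25835645 -0.00361892] toolyaw -120.45531649981301
```

step_arm(
  motion=[
    {"slide": [1.5,1.9,60],"dr": [0,0,0.75],"jaw": 85},
    {"slide": [1.5,1.9,120],"dr": [0,0,0.75],"jaw": 85},
    {"slide": [1.5,1.9,155],"dr": [0,0,0.75],"jaw": 60},
    {"slide": [1.5,1.9,170],"dr": [0,0,0.75],"jaw": 45},
    {"slide": [1.5,1.9,170],"dr": [0,0,0.75],"jaw": 5},
    {"slide": [1.5,1.9,170],"dr": [0,0,0.75],"jaw": 5},
    {"slide": [1.5,1.9,170],"dr": [0,0,0.75],"jaw": 5},
    {"slide": [1.5,1.9,170],"dr": [0,0,0.75],"jaw": 5},
  ],
)

```text
clock: 34.25
position: [585.9, 272.7, 28.1]
ee_rot: [-0.451, 0.893, 0.0, 0.002]
contact_force: [-0.1, 0.2, 3.5]
gripper_width: 16.6
grasp_force: 63.4
```

Run:
```python
from h import *
for i in range(4): optics.get_image('wrist')
s=arm.read_state(); p=s['position']; print(p,s['gripper_width'],s['grasp_force'],s['contact_force']); print(toward([599-p[0],61.4-p[1],0]), toward([585.25-p[0],271.8-p[1],0]),np.degrees(np.arctan2(T()[1,0],T()[0,0])))
```

```text
[585.94598004 272.75321057  28.04833222] 16.895563611373667 63.67661118507385 [0.02507302 0.65779566 5.48101081]
[ 162.4 -135.9   -0.3] [ 1.2 -0.  -0. ] -126.39624230509776
```

step_arm(
  motion=[
    {"slide": [0,0,-50],"dr": [0,0,0],"jaw": 5},
    {"slide": [0,0,-105],"dr": [0,0,-0.8],"jaw": 5},
    {"slide": [0,0,-160],"dr": [0,0,-1.6],"jaw": 5},
    {"slide": [0,0,-215],"dr": [0,0,-2.4],"jaw": 5},
    {"slide": [20,-17,-247],"dr": [0,0,-3.2],"jaw": 5},
    {"slide": [55,-46,-247],"dr": [0,0,-4.0],"jaw": 5},
    {"slide": [90,-75,-247],"dr": [0,0,-4.3],"jaw": 5},
    {"slide": [110,-92,-247],"dr": [0,0,-4.3],"jaw": 5},
  ],
)

```text
clock: 35.45
position: [592.7, 126.8, 272.6]
ee_rot: [-0.694, 0.72, 0.001, -0.001]
contact_force: [0.1, 0.2, -1.9]
gripper_width: 16.4
grasp_force: 62.6
```

Run:
```python
from h import *
for i in range(6): optics.get_image('wrist')
s=arm.read_state(); p=s['position']; print(p); print(toward([599-p[0],62.4-p[1],0]),np.degrees(np.arctan2(T()[1,0],T()[0,0])))
```

```text
[593.35140377 129.51589512 272.70296144]
[66.9 -8.  -0. ] -91.99849995669793
```

step_arm(
  motion=[
    {"slide": [35,-4,0],"dr": [0,0,0],"jaw": 5},
    {"slide": [66.9,-8,0],"dr": [0,0,0],"jaw": 5},
    {"slide": [66.9,-8,5],"dr": [0,0,0],"jaw": 5},
    {"slide": [66.9,-8,12],"dr": [0,0,0],"jaw": 5},
    {"slide": [66.9,-8,15],"dr": [0,0,0],"jaw": 5},
    {"slide": [66.9,-8,19],"dr": [0,0,0],"jaw": 5},
    {"slide": [66.9,-8,23],"dr": [0,0,0],"jaw": 5},
    {"slide": [66.9,-8,27],"dr": [0,0,0],"jaw": 5},
  ],
)

```text
clock: 36.75
position: [599.2, 61.9, 246.0]
ee_rot: [-0.695, 0.719, -0.0, 0.0]
contact_force: [-0.1, 0.4, 4.6]
gripper_width: 16.5
grasp_force: 63.9
```

Run:
```python
from h import *
for i in range(3): optics.get_image('wrist')
s=arm.read_state(); print(s['position'],s['contact_force'])
```

```text
[599.24457878  61.72929385 246.20353861] [-0.54155981  0.81763107 -1.51610137]
```

Seated. Lock it, release and rise.

step_arm(
  motion=[
    {"slide": [0,0,0.2],"dr": [0,0,1.3],"jaw": 5},
    {"slide": [0,0,0.2],"dr": [0,0,2.6],"jaw": 5},
    {"slide": [0,0,0.2],"dr": [0,0,3.9],"jaw": 5},
    {"slide": [0,0,0.2],"dr": [0,0,5.2],"jaw": 5},
    {"slide": [0,0,0.2],"dr": [0,0,6.5],"jaw": 5},
    {"slide": [0,0,0.2],"dr": [0,0,7.8],"jaw": 5},
    {"slide": [0,0,0.2],"dr": [0,0,9.1],"jaw": 5},
    {"slide": [0,0,0.2],"dr": [0,0,10.5],"jaw": 5},
  ],
)

```text
clock: 37.9
position: [599.2, 61.7, 246.1]
ee_rot: [-0.035, 0.999, 0.0, 0.0]
contact_force: [1.3, 0.2, -0.9]
gripper_width: 16.8
grasp_force: 62.6
```

step_arm(
  motion=[
    {"slide": [0,0,0],"dr": [0,0,0.2],"jaw": 5},
    {"slide": [0,0,0],"dr": [0,0,0.2],"jaw": 5},
    {"slide": [0,0,0],"dr": [0,0,0.2],"jaw": 50},
    {"slide": [0,0,0],"dr": [0,0,0.2],"jaw": 50},
    {"slide": [0,0,-20],"dr": [0,0,0.2],"jaw": 50},
    {"slide": [0,0,-60],"dr": [0,0,0.2],"jaw": 50},
    {"slide": [0,0,-95],"dr": [0,0,0.2],"jaw": 50},
    {"slide": [0,0,-95],"dr": [0,0,0.2],"jaw": 50},
  ],
)

```text
clock: 38.9
position: [600.6, 61.9, 345.0]
ee_rot: [-0.025, 1.0, 0.001, 0.004]
contact_force: [0.3, 0.4, -0.1]
gripper_width: 50.0
grasp_force: 0.0
```

Run:
```python
from h import *
for i in range(5): optics.get_image('wrist')
snap('cap'); d=np.load('w_cap.npz'); im,K,C,M=d['im'],d['K'],d['C'],d['T']
print(M[:3,3].round(1),np.degrees(np.arctan2(M[1,0],M[0,0])))
p=proj(K,C,[[599,61.4,240]])[0].astype(int); x0,y0=max(0,p[0]-85),max(0,p[1]-85); a=cv2.resize(im[y0:y0+170,x0:x0+170],(400,400),interpolation=2)
s,Ks,Cs,_=grab('scene'); si,Ki,Ci,_=grab('side'); b=cv2.resize(s[140:240,220:320],(400,400),interpolation=2)
cv2.imwrite('pics/cap2.png',np.hstack([a,b])); print(x0,y0)
for n,I,k,c in(('scene',s,Ks,Cs),('side',si,Ki,Ci)):
    h=cv2.cvtColor(I,cv2.COLOR_BGR2HSV); m=cv2.inRange(h,(0,140,90),(6,255,255))|cv2.inRange(h,(174,140,90),(180,255,255))
    cs,_=cv2.findContours(m,cv2.RETR_EXTERNAL,2)
    for q in cs:
        if 8<cv2.contourArea(q)<200: u=q[:,0].mean(0); print(n,u,ray(k,c,u,132)[0].round(1))
```

```text
[598.8  61.6 339.7] -177.17098543778494
168 107
side [272.44444444 169.        ] [592.8 -93.  132. ]
side [280.6 135.5] [ 687.4 -262.7  132. ]
side [217.74074074 133.96296296] [ 867.2 -129.2  132. ]
side [239.42857143 117.57142857] [ 877.5 -259.9  132. ]
```

View pics/cap2.png

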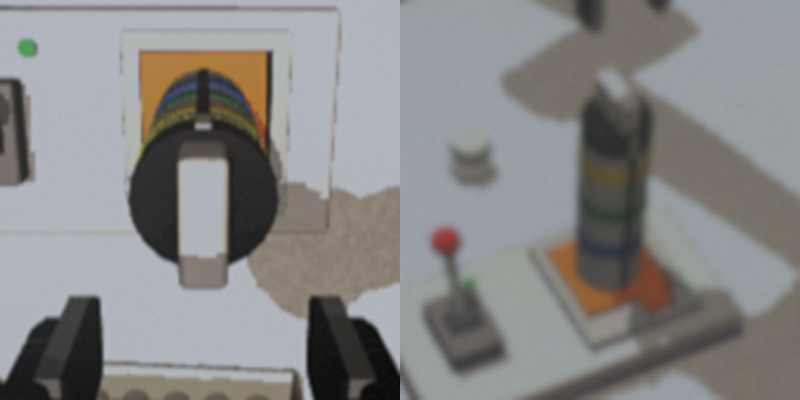

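Cap locked with its stripe in line with the tower's (left (205,125)); the right crop shows the tower upright, with the ball at scene px (231,200). Triangulating the ball.

Run:
```python
from h import *
d=np.load('w4.npz'); R3=[]
def red(I,box):
    h=cv2.cvtColor(I,cv2.COLOR_BGR2HSV); m=cv2.inRange(h,(0,90,60),(8,255,255))|cv2.inRange(h,(170,90,60),(180,255,255)); k=np.zeros_like(m); x0,y0,x1,y1=box; k[y0:y1,x0:x1]=m[y0:y1,x0:x1]
    ys,xs=np.nonzero(k); return np.array([(xs.min()+xs.max())/2,(ys.min()+ys.max())/2]),len(xs)
s,Ks,Cs,_=grab('scene'); si,Ki,Ci,_=grab('side')
L=[(d['im'],d['K'],d['C'],(345,0,400,55)),(s,Ks,Cs,(222,190,240,210)),(si,Ki,Ci,(262,160,284,180))]
A=[];B=[]
for I,K,C,b in L:
    u,n=red(I,b); print(u,n,ray(K,C,u,132)[0].round(1)); o=C[:3,3]; v=ray(K,C,u,0)[0]-o; v/=np.linalg.norm(v); Q=np.eye(3)-np.outer(v,v); A.append(Q);B.append(Q@o)
print(np.linalg.solve(sum(A),sum(B)), np.linalg.solve(A[1]+A[2],B[1]+B[2]))
print('green led/grey block in w4 @65:',ray(d['K'],d['C'],[(437*.64,0),(405*.64,72*.64),(506*.64,118*.64),(549*.64,45*.64)],65).round(1).tolist())
```

```text
[372.   26.5] 1308 [585.1 -89.8 132. ]
[231.  199.5] 26 [577.8 -84.7 132. ]
[273. 169.] 37 [591.4 -94.2 132. ]
[585.96591909 -86.89964941 139.85825152] [585.21516842 -86.64528744 139.97878286]
green led/grey block in w4 @65: [[651.9, -96.6, 65.0], [651.8, -56.9, 65.0], [586.9, -61.5, 65.0], [584.6, -105.3, 65.0]]
```

step_arm(
  motion=[
    {"slide": [25,-50,0],"dr": [0,0,0],"jaw": 0},
    {"slide": [50,-100,0],"dr": [0,0,0],"jaw": 0},
    {"slide": [71,-147,0],"dr": [0,0,0],"jaw": 0},
    {"slide": [71,-147,50],"dr": [0,0,0],"jaw": 0},
    {"slide": [71,-147,105],"dr": [0,0,0],"jaw": 0},
    {"slide": [71,-147,160],"dr": [0,0,0],"jaw": 0},
    {"slide": [71,-147,205],"dr": [0,0,0],"jaw": 0},
    {"slide": [71,-147,221],"dr": [0,0,0],"jaw": 0},
  ],
)

```text
clock: 40.4
position: [533.5, -88.8, 116.8]
ee_rot: [-0.024, 1.0, -0.0, -0.003]
contact_force: [0.4, -0.2, 0.6]
gripper_width: -0.2
grasp_force: 0.0
```

Run:
```python
from h import *
for i in range(5): optics.get_image('wrist')
s=arm.read_state(); p=s['position']; print(p,s['gripper_width'],s['contact_force']); print(toward([570-p[0],-88-p[1],0]),toward([636-p[0],-85-p[1],0]))
```

```text
[536.45379124 -88.58696868 121.02178208] 0.1492703893797122 [0.45067398 0.56425133 1.11859226]
[-33.5  -1.1   0.1] [-99.6  -1.4   0.2]
```

step_arm(
  motion=[
    {"slide": [-15,0,3],"dr": [0,0,0],"jaw": 0},
    {"slide": [-30,0,3],"dr": [0,0,0],"jaw": 0},
    {"slide": [-45,0,3],"dr": [0,0,0],"jaw": 0},
    {"slide": [-60,0,3],"dr": [0,0,0],"jaw": 0},
    {"slide": [-74,0,3],"dr": [0,0,0],"jaw": 0},
    {"slide": [-84,0,3],"dr": [0,0,0],"jaw": 0},
    {"slide": [-93,0,3],"dr": [0,0,0],"jaw": 0},
    {"slide": [-99,-0.5,3],"dr": [0,0,0],"jaw": 0},
  ],
)

```text
clock: 41.65
position: [632.8, -84.1, 116.4]
ee_rot: [-0.024, 1.0, 0.0, -0.003]
contact_force: [-10.0, 2.2, 6.2]
gripper_width: 0.2
grasp_force: 5.1
```

Run:
```python
from h import *
for i in range(3): si,Ki,Ci,_=grab('side')
s,Ks,Cs,_=grab('scene'); st=arm.read_state(); print(st['position'],st['contact_force'])
for n,I,k,c,(x0,y0,x1,y1) in(('scene',s,Ks,Cs,(222,185,262,230)),('side',si,Ki,Ci,(235,150,290,200))):
    h=cv2.cvtColor(I,cv2.COLOR_BGR2HSV); m=cv2.inRange(h,(0,90,60),(8,255,255))|cv2.inRange(h,(170,90,60),(180,255,255))
    ys,xs=np.nonzero(m[y0:y1,x0:x1])
    if len(xs): u=((xs.min()+xs.max())/2+x0,(ys.min()+ys.max())/2+y0); print(n,len(xs),u,ray(k,c,u,132)[0].round(1))
```

```text
[632.64103554 -84.26892031 116.40254774] [-4.62417038 -0.09111646  0.59754073]
scene 35 (np.float64(239.0), np.float64(214.5)) [650.7 -83.9 132. ]
side 15 (np.float64(254.5), np.float64(163.0)) [658.3 -80.9 132. ]
```

step_arm(
  motion=[
    {"slide": [-2,0,0],"dr": [0,0,0],"jaw": 0},
    {"slide": [10,0,0],"dr": [0,0,0],"jaw": 0},
    {"slide": [40,0,0],"dr": [0,0,0],"jaw": 0},
    {"slide": [80,-20,-30],"dr": [0,0,0],"jaw": 0},
    {"slide": [100,-40,-80],"dr": [0,0,0],"jaw": 0},
    {"slide": [100,-60,-130],"dr": [0,0,0],"jaw": 0},
    {"slide": [100,-60,-170],"dr": [0,0,0],"jaw": 0},
    {"slide": [100,-60,-170],"dr": [0,0,0],"jaw": 0},
  ],
)

```text
clock: 42.85
position: [539.9, -149.7, 292.1]
ee_rot: [-0.025, 1.0, -0.001, 0.006]
contact_force: [-0.4, -0.0, -0.4]
gripper_width: -0.4
grasp_force: 0.0
```

Run:
```python
from h import *
for i in range(6): si,Ki,Ci,_=grab('side')
s,Ks,Cs,_=grab('scene'); st=arm.read_state(); print(st['position'],st['contact_force'],st['clock'])
for n,I,k,c,(x0,y0,x1,y1) in(('scene',s,Ks,Cs,(222,185,262,230)),('side',si,Ki,Ci,(235,150,290,200))):
    h=cv2.cvtColor(I,cv2.COLOR_BGR2HSV); m=cv2.inRange(h,(0,90,60),(8,255,255))|cv2.inRange(h,(170,90,60),(180,255,255))
    ys,xs=np.nonzero(m[y0:y1,x0:x1])
    if len(xs): u=((xs.min()+xs.max())/2+x0,(ys.min()+ys.max())/2+y0); print(n,len(xs),u,ray(k,c,u,132)[0].round(1))
a=cv2.resize(s[130:250,200:330],(400,369),interpolation=2); b=cv2.resize(si[130:250,200:330],(400,369),interpolation=2); cv2.imwrite('pics/fin.png',np.hstack([a,b]))
```

```text
[ 537.29566082 -148.93449752  285.82271069] [-0.35725537 -0.0896152   0.34179566] 43.2
scene 28 (np.float64(239.5), np.float64(214.5)) [651.3 -82.3 132. ]
side 29 (np.float64(255.5), np.float64(162.0)) [659.1 -87.2 132. ]
```

View pics/fin.png

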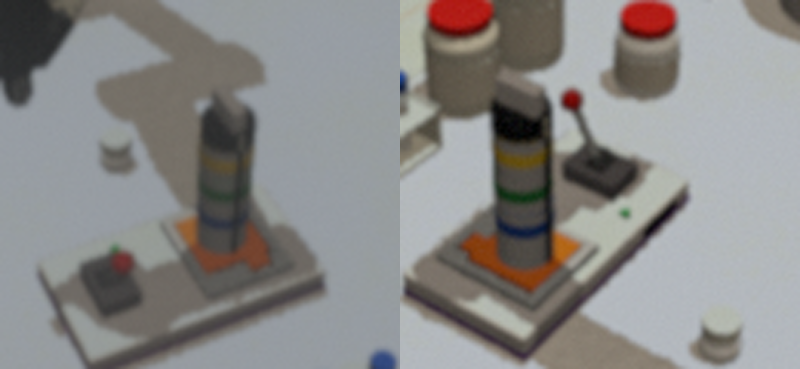

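Both views show the tower upright with its stripes in line, and the lever ball over to +x (left (122,262), right (572,100)). It moved about 70 mm, which puts the lever near 0.9 rad. The arm is clear, so I'm handing in.

```bash
python3 -c "
from bench import arm
print(arm.job_done())"
```

```text
the job is handed in; nothing more can be done
None
```

The job is handed in at about 43 s: the pan is home, blue, green and yellow (no red sieve was out) and the cap are locked in line, and the lever is over at about 0.9 rad by my camera estimate; hand-in returned no verdict.

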